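# Clear the core-splitting bench in an asphalt lab

## Task

Clear away the rubble left from splitting asphalt samples: every broken lump lying on the bench, and all the broken fragments in the tipping tray, must end up in the deep grey bin. If a whole sawn test prism lies in the tray, first save it by laying it flat on the plywood board; then tip the tray by its handle so that the fragments slide into the bin, and set it level again. Leave the whole round cores, the tin and the tools where they are.

Things in the scene. Friction and masses are not known exactly. Their poses are not given: they have to be found in the camera images.
- lump1_mid (a point): Broken lump of asphalt lying on the bench (dark, speckled with pale stone, irregular, sharp-edged; one of four or five, absent = None), about 67 x 48 x 42 mm along its own x, y, z, 0.26 kg; its two long flanks, across y, are roughly parallel, and so are its two ends, across x. The point is its centre, half-way up; z is up as it lies at the start.
- lump2_mid (a point): Broken lump of asphalt lying on the bench (dark, speckled with pale stone, irregular, sharp-edged; one of four or five, absent = None), about 64 x 44 x 40 mm along its own x, y, z, 0.26 kg; its two long flanks, across y, are roughly parallel, and so are its two ends, across x. The point is its centre, half-way up; z is up as it lies at the start.
- lump3_mid (a point): Broken lump of asphalt lying on the bench (dark, speckled with pale stone, irregular, sharp-edged; one of four or five, absent = None), about 67 x 50 x 44 mm along its own x, y, z, 0.26 kg; its two long flanks, across y, are roughly parallel, and so are its two ends, across x. The point is its centre, half-way up; z is up as it lies at the start.
- lump4_mid (a point): Broken lump of asphalt lying on the bench (dark, speckled with pale stone, irregular, sharp-edged; one of four or five, absent = None), about 62 x 46 x 40 mm along its own x, y, z, 0.26 kg; its two long flanks, across y, are roughly parallel, and so are its two ends, across x. The point is its centre, half-way up; z is up as it lies at the start.
- lump5_mid (a point): Broken lump of asphalt lying on the bench (dark, speckled with pale stone, irregular, sharp-edged; one of four or five, absent = None), about 66 x 42 x 42 mm along its own x, y, z, 0.26 kg; its two long flanks, across y, are roughly parallel, and so are its two ends, across x. The point is its centre, half-way up; z is up as it lies at the start.
- stone1_mid (a point): Broken asphalt fragment lying in the tipping tray (one of two to four, absent = None), the same stuff as the lumps, about 62 x 46 x 40 mm along its own x, y, z, 0.16 kg. The point is its centre, half-way up.
- stone2_mid (a point): Broken asphalt fragment lying in the tipping tray (one of two to four, absent = None), the same stuff as the lumps, about 60 x 44 x 42 mm along its own x, y, z, 0.16 kg. The point is its centre, half-way up.
- stone3_mid (a point): Broken asphalt fragment lying in the tipping tray (one of two to four, absent = None), the same stuff as the lumps, about 64 x 45 x 38 mm along its own x, y, z, 0.16 kg. The point is its centre, half-way up.
- stone4_mid (a point): Broken asphalt fragment lying in the tipping tray (one of two to four, absent = None), the same stuff as the lumps, about 66 x 46 x 42 mm along its own x, y, z, 0.16 kg. The point is its centre, half-way up.
- prism_mid (a point): Whole sawn asphalt test prism, a neat sharp-edged square bar 40 x 120 x 40 mm along its own x, y, z, 0.42 kg, speckled like the rubble; in some starts it lies in the tipping tray beside the fragments, with its long way roughly from handle to spout, in others it is absent (None). The point is its centre.
- board: Plywood specimen board lying fixed on the bench, 120 x 180 mm along its own x, y, 12 mm thick. Origin: centre of its underside.
- bin: Deep grey plastic open-topped rubble bin, fixed on the bench under the tray's spout, 240 x 200 x 85 mm outside along its own x, y, z; walls and floor 4 mm. Origin: centre of its underside.
- tray (a joint): Tilt of the aluminium tipping tray, rad: 0 level at rest on its stand, growing as the handle end is lifted, at most 1.15. The hinge is damped: lifting needs 5 to 10 N at the handle, and if let go the tray sinks back to level by itself in about 2 s. Inside 222 x 226 mm, walls 25 mm high on three sides, open on the bin's side (the spout). Things in it slide off once it is tilted steeply enough (rubbing coefficient 0.45 to 0.75).
- tray_hinge (a point): Middle of the tray's hinge line, at the level of the tray's floor, 120 mm above the bench; fixed to the stand. Own x lies along the hinge, own y points level from the hinge to the handle end, z up. The spout reaches 30 mm beyond the hinge over the bin's edge; the tray's handle-end wall is 200 mm from the hinge.
- tray_handle (a point): Middle of the tray's handle, a round steel bar 14 mm thick and 120 mm long, parallel to the hinge, 55 mm clear of the tray's end wall; with the tray level it is 255 mm from the hinge along the hinge point's y and 12 mm above the tray's floor level. It turns with the tray and can be pinched from above with the fingers either side of it, and turns freely enough between the fingers.
- core_a: Whole asphalt core, an upright disc 100 mm across, 63 mm high, loose; not rubble. Origin: on its underside, at its middle.
- core_b: Second whole asphalt core, the same; not rubble. Origin: on its underside, at its middle.
- tin: Small closed pale metal tin, 64 mm across, 50 mm high, loose bystander. Origin: on its underside, at its middle.
- mallet: Mallet lying on the bench, loose bystander, about 260 mm long, handle to its own -x, head 76 mm wide. Origin: under the middle of its length.
- scraper: Scraper lying on the bench, loose bystander, about 280 mm long, handle to its own -x. Origin: under the middle of its length.

How it is judged (in metres and radians):
On the way, in this order (a step that is already met when the one before it is completed fails the run):
1. the whole prism, if there is one, lies on the plywood board (x of prism_mid in the frame of board between -0.06 and 0.06 m and y of prism_mid in the frame of board between -0.09 and 0.09 m and z of prism_mid in the frame of board between 0.022 and 0.046 m and linear speed of prism below 0.05 m/s and contact force between the fingers and prism below 0.1 N), for 0.2 s.
2. the tray is tipped towards the bin (by at least 0.35 rad) (value of joint tray above 0.35 rad), for 0.2 s.
At the end, for the whole second after the job is handed in: Lumps and fragments lie in the bin (centres within its walls, under 100 mm above its underside); a prism rests flat with its centre over the board; the tray is level (below 0.05 rad); cores, tin, mallet and scraper are within 30 mm of where they began (x of lump1_mid in the frame of bin between -0.115 and 0.115 m and y of lump1_mid in the frame of bin between -0.095 and 0.095 m and z of lump1_mid in the frame of bin between 0 and 0.1 m and x of lump2_mid in the frame of bin between -0.115 and 0.115 m and y of lump2_mid in the frame of bin between -0.095 and 0.095 m and z of lump2_mid in the frame of bin between 0 and 0.1 m and x of lump3_mid in the frame of bin between -0.115 and 0.115 m and y of lump3_mid in the frame of bin between -0.095 and 0.095 m and z of lump3_mid in the frame of bin between 0 and 0.1 m and x of lump4_mid in the frame of bin between -0.115 and 0.115 m and y of lump4_mid in the frame of bin between -0.095 and 0.095 m and z of lump4_mid in the frame of bin between 0 and 0.1 m and x of lump5_mid in the frame of bin between -0.115 and 0.115 m and y of lump5_mid in the frame of bin between -0.095 and 0.095 m and z of lump5_mid in the frame of bin between 0 and 0.1 m and x of stone1_mid in the frame of bin between -0.115 and 0.115 m and y of stone1_mid in the frame of bin between -0.095 and 0.095 m and z of stone1_mid in the frame of bin between 0 and 0.1 m and x of stone2_mid in the frame of bin between -0.115 and 0.115 m and y of stone2_mid in the frame of bin between -0.095 and 0.095 m and z of stone2_mid in the frame of bin between 0 and 0.1 m and x of stone3_mid in the frame of bin between -0.115 and 0.115 m and y of stone3_mid in the frame of bin between -0.095 and 0.095 m and z of stone3_mid in the frame of bin between 0 and 0.1 m and x of stone4_mid in the frame of bin between -0.115 and 0.115 m and y of stone4_mid in the frame of bin between -0.095 and 0.095 m and z of stone4_mid in the frame of bin between 0 and 0.1 m and x of prism_mid in the frame of board between -0.06 and 0.06 m and y of prism_mid in the frame of board between -0.09 and 0.09 m and z of prism_mid in the frame of board between 0.022 and 0.046 m and linear speed of prism below 0.05 m/s and value of joint tray below 0.05 rad and distance of each of core_a, core_b, tin, mallet, scraper from where it was at the start of the episode below 0.03 m); the robot touches nothing.
Of lump1, lump2, lump3, lump4, lump5 only 4 to 5 are there at a start; the rules pass over those that are not, and their reading is None.
Of stone1, stone2, stone3 only 2 to 3 are there at a start; the rules pass over those that are not, and their reading is None.
Of stone4, prism only 1 to 1 are there at a start; the rules pass over those that are not, and their reading is None.
At some moment in a run one of lump1, lump2, lump3, lump4, lump5 may be knocked a few centimetres aside while the robot is not near it.
Once in a run the grip may slacken for a moment while it holds something.
It also fails if it takes over 210 s, if anything falls off the work surface, if the arm or the gripper's body presses on something with over 40 N, if the wrist force passes 120 N, or if a joint passes its speed limit or range.

## Robot

A 6-joint arm with a two-finger parallel gripper is mounted at the origin on the work surface. World frame = base frame: x ahead of the robot, y to its left, z up, the work surface at z = 0. Lengths are in mm, angles in rad, forces in N, time in s.
With the tool pointing down it reaches from about 275 to 975 mm from the base axis. Payload 8.4 kg.
Tool frame: the origin (TCP) lies on the centre line of the jaws, within the pads' length; the fingertips stand arm.tcp_to_tips ahead of it and the grasp point (between the pads) lies 5 mm behind it (arm.tcp_to_tips is the distance from the TCP to the fingertips, in mm); z points along the fingers, y is the line along which they close (so a half turn about z gives the same grasp; the last joint's range is limited). The gripper opens to 92 mm and grips with 3 to 60 N. Pads are 20 mm wide; open, the fingers measure 128 mm over their backs; the gripper's body (75 mm by 189 mm) begins 69 mm behind the grasp point.
Start: joints at [1.119, 0.353, 1.633, -0, 1.155, -0.002], TCP at [271.74, 562.837, 190.583] pointing down, gripper open.
Joint ranges: [-2.63, 2.63], [-0.92, 2.1], [0.06, 2.66], [-1.3, 4.44], [0, 2.69], [-3.02, 3.02]. Speed limits (rad/s): [2.22, 2.22, 2.79, 3.14, 3.14, 3.14].

## Interface

Orientations are given as [roll, pitch, yaw] about the fixed x, y, z axes, in that order (R = Rz(yaw) Ry(pitch) Rx(roll)).
In Python, from rig import arm, capture, camera_params gives the robot as it stands.
- The arm moves only by the tool step_arm, never from a script. Its argument "rows" is a list of rows, each an object of numbers: "ax", "ay", "az": the turn, a rotation vector about the tool's x, y, z in degrees; "dx", "dy", "dz": the shift along the tool's x, y, z in mm; "grip": the gripper's target within -1 to 1 (shut at 1, half-way at 0, fully open at -1). In form: [{"ax": .., "ay": .., "az": .., "dx": .., "dy": .., "dz": .., "grip": ..}, ...]. A call has 1 to 20 rows; each row shifts and turns the commanded pose from where the row before left it, along the tool's axes as they then stand; what a row does not reach is not made up. A row lasts 1/10 s, in which the tool goes at most 50 mm and 8.59 degrees, less where a joint would pass 70% of its speed; a pose out of reach is approached as far as the arm can. A call with a gripper value outside its range is refused whole. The fingers move at their own pace and stop on an object; "grip_force" is the grip in N (left out, the last holds). Time passes only in rows, so rows that do not move let the fingers close. It gives the time, the measured TCP pose, the force, the opening and the grip force at its end, in the units of the state.
- arm.sense(): the state, without advancing time (a new reading comes with each control period).
- capture(name): name is "scene" or "top"; returns the picture (400x640x3 uint8, blue, green, red); there is no depth.
- camera_params(name): a dict with "fx", "fy", "cx", "cy" (pixels), "R" (3x3) and "t" (3): a world point X has camera coordinates R X + t. Camera axes: x right, y down, z forward; pixel columns grow to the right and rows downward; lengths in mm; the calibration is good to about 2 mm. A picture is of the moment at which its call begins. camera_params takes no time and is no camera call.
- arm.finish_job(): hands the job in; it is judged then, once.
The state is a dict: "time": time; "qpos": joint angles; "dq": joint speeds; "tau": joint torques, N m; "eef_pos": TCP position; "eef_rot": TCP orientation; "ft_force": force on the tool from outside, world axes, zero at the start; "torque": the same for the moment, N m; "grip_width": finger opening in mm; "grip_force": force on a finger pad.
Only numpy, scipy, OpenCV 4.12 (cv2) and the standard library are available. Lean on these libraries where they do the work, as an engineer would, in place of code of your own. Each camera call takes 0.05 s, during which the arm holds its last target. There are 200 camera calls.

## Working session

There is one attempt and no reset: what is moved stays moved. The work goes in short steps, Python scripts to look and compute and a tool call to move; the robot and the scene stay as the last step left them, time stands still between calls to the robot, and variables do not carry over. Pictures are saved under pics/ and viewed, at most 16 in all, crops included, and the job is handed in when it is done.

Besides the shell and the picture viewer there is one more tool, called after "Emit:" in YAML: its name, and indented under it one key for each argument. step_arm: Moves the arm, as the interface text tells. Its arguments: {"type":"object","properties":{"rows":{"type":"array","items":{"type":"object","properties":{"ax":{"type":"number"},"ay":{"type":"number"},"az":{"type":"number"},"dx":{"type":"number"},"dy":{"type":"number"},"dz":{"type":"number"},"grip":{"type":"number"}}}},"grip_force":{"type":"number"}},"required":["rows"]}

```bash
mkdir -p pics; ls
python3 - <<'E'
from rig import arm,capture,camera_params
import cv2
for n in("scene","top"):
    cv2.imwrite(f"pics/{n}0.png",capture(n)); p=camera_params(n); print(n,{k:(v if not hasattr(v,'tolist') else v.tolist()) for k,v in p.items()})
s=arm.sense(); print(s, arm.tcp_to_tips)
E
```

```text
pics
scene {'fx': 402.8198525779043, 'fy': 402.8198525779043, 'cx': 318.80494427155486, 'cy': 195.39393126779882, 'R': [[-0.8721956526018376, 0.4890720312381721, 0.009126436490940717], [0.41918650494797277, 0.7569196247064969, -0.5013535237770642], [-0.25210596512569455, -0.4334526848397002, -0.865194401480556]], 't': [481.84264112430265, -127.87055429178487, 1494.2199572868515]}
top {'fx': 385.01410070010536, 'fy': 385.01410070010536, 'cx': 319.9155689447248, 'cy': 200.87098438654874, 'R': [[0.006155454185604461, -0.9999808790723883, 0.0005931891620078486], [-0.996821675661964, -0.006183122377100398, -0.0794249074796056], [0.07942705656288061, -0.00010240743527061776, -0.9968406754333786]], 't': [-69.54992844634143, 534.4804336128487, 1542.3230497484203]}
{'time': 0.1, 'qpos': array([ 1.11859611e+00,  3.53562178e-01,  1.63402657e+00,  2.80577780e-06,
        1.15518003e+00, -2.39051580e-03]), 'dq': array([-0.00212913,  0.00016669, -0.00023228, -0.00141763, -0.00013014,
        0.00024269]), 'tau': array([-9.47813714e-04, -5.94903409e+01, -3.34935057e+01,  6.98642386e-02,
        1.84785028e-02, -7.06354808e-05]), 'eef_pos': array([271.54454873, 562.43154617, 189.96341559]), 'eef_rot': array([-3.14041654e+00, -5.37710017e-06,  2.69178182e+00]), 'ft_force': array([-0.57105904,  0.36148228,  0.20132382]), 'torque': array([ 0.01135436,  0.02917766, -0.03983288]), 'grip_force': 0.0, 'grip_width': 91.84827398627985} 14.0
```

View pics/scene0.png

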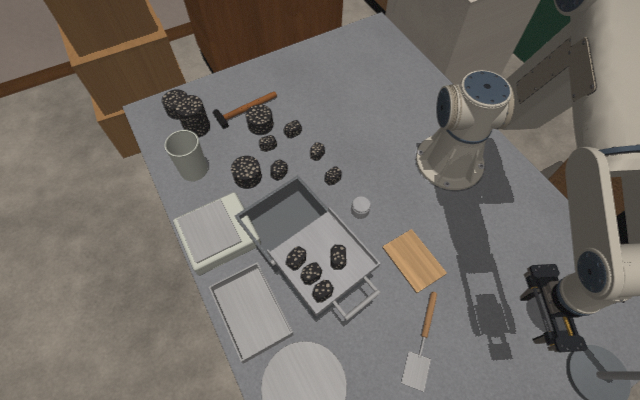

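View pics/top0.png

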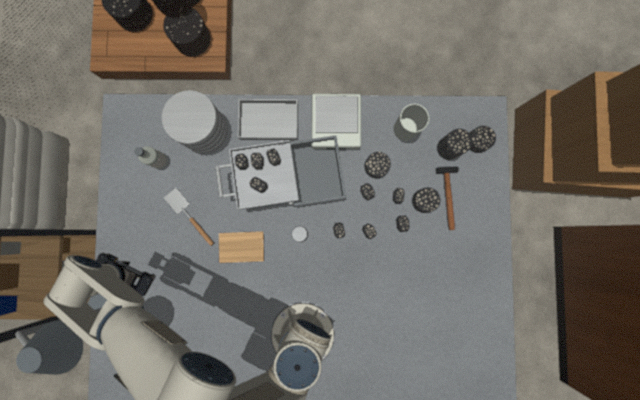

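The tray holds four irregular fragments at top (241,161), (257,159), (273,157) and (258,184), and no prism. Five lumps lie near top (367,191), (399,195), (403,223), (369,230) and (339,229). The cores are at (377,164) and (427,199). I'll enlarge the picture.

```bash
cat > h.py <<'E'
import numpy as np,cv2
from rig import arm,capture,camera_params
def crop(im,x0,y0,x1,y1,f,fn):
    cv2.imwrite(fn,cv2.resize(im[y0:y1,x0:x1],None,fx=f,fy=f,interpolation=cv2.INTER_CUBIC))
def w(cam,u,v,z):
    p=camera_params(cam);R=np.array(p['R']);t=np.array(p['t'])
    d=R.T@np.array([(u-p['cx'])/p['fx'],(v-p['cy'])/p['fy'],1]);o=-R.T@t
    return (o+d*(z-o[2])/d[2]).round(1)
def px(cam,X):
    p=camera_params(cam);c=np.array(p['R'])@np.array(X)+np.array(p['t'])
    return (c[0]/c[2]*p['fx']+p['cx'],c[1]/c[2]*p['fy']+p['cy'])
E
python3 - <<'E'
from h import *
im=cv2.imread('pics/top0.png'); crop(im,325,145,455,245,6,'pics/c1.png'); crop(im,205,130,355,240,5,'pics/c2.png')
E
```

```text
(no output)
```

View pics/c1.png

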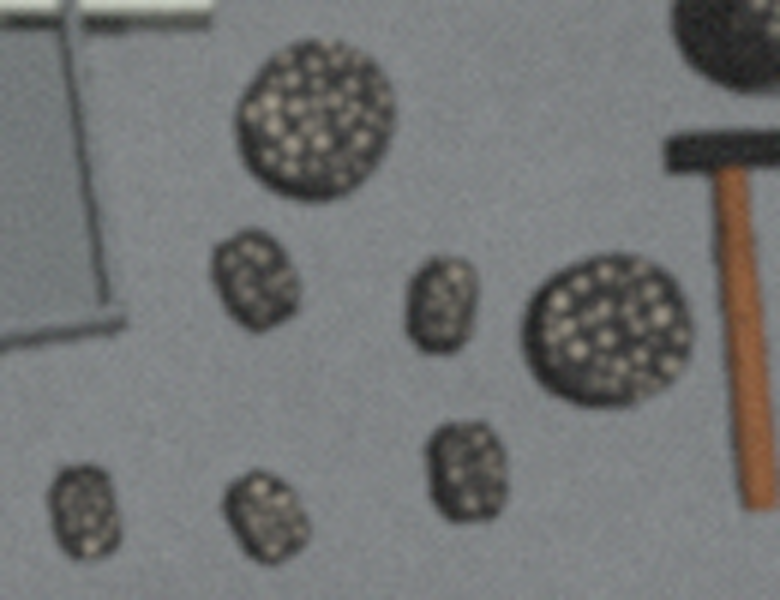

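View pics/c2.png

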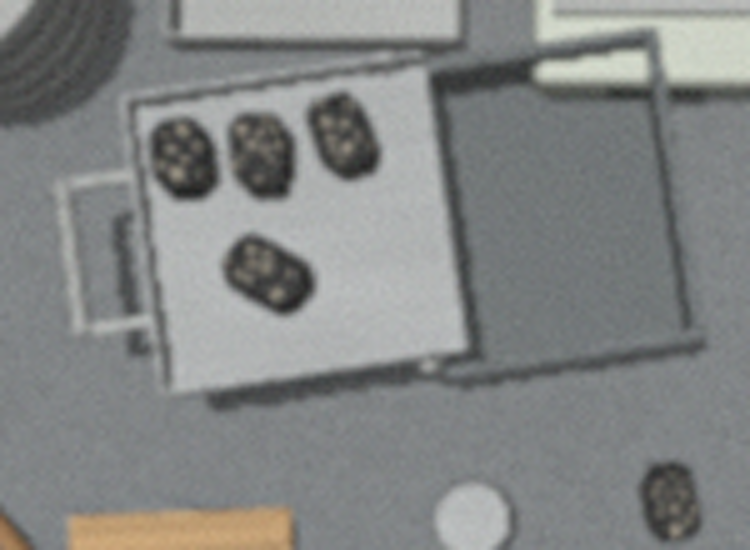

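```bash
cat >> h.py <<'E'
def lumps(im,box=(325,180,420,245),z=21,thr=85):
    x0,y0,x1,y1=box
    g=cv2.GaussianBlur(cv2.resize(cv2.cvtColor(im,cv2.COLOR_BGR2GRAY)[y0:y1,x0:x1],None,fx=6,fy=6,interpolation=cv2.INTER_CUBIC),(0,0),7)
    out=[]
    for c in cv2.findContours((g<thr+15).astype(np.uint8),cv2.RETR_EXTERNAL,cv2.CHAIN_APPROX_NONE)[0]:
        if cv2.contourArea(c)<1500: continue
        r=cv2.boxPoints(cv2.minAreaRect(c))/6+[x0-.4,y0-.4]
        W=np.array([w('top',*q,z) for q in r]);e=[W[1]-W[0],W[2]-W[1]];L=[np.linalg.norm(k) for k in e]
        l=e[int(np.argmax(L))]
        out.append((W.mean(0).round(0),np.round(sorted(L)),round(float(np.degrees(np.arctan2(l[1],l[0]))%180))))
    return out
E
python3 - <<'E'
from h import *
im=cv2.imread('pics/top0.png')
for l in lumps(im): print(*l)
print('stones');
for l in lumps(im,(231,145,290,200),140): print(*l)
f=lambda x,y,z:w('top',205+x/5-.4,130+y/5-.4,z)
print('handle',f(68,187,132),f(80,328,132),'spout',f(425,62,120),f(470,355,120),'end',f(133,103,145),f(165,388,145))
print('bin far',f(655,38,85),f(698,343,85),'near',f(455,375,85))
print('bin',f(85+0,0,0)[:0], 'tin',f(472,515,50))
g=lambda x,y,z:w('top',325+x/6-.4,145+y/6-.4,z)
print('cores',g(318,120,63),g(610,330,63))
E
```

```text
[ 412. -260.   21.] [44. 63.] 45
[ 419. -141.   21.] [44. 62.] 10
[ 446. -399.   21.] [53. 68.] 6
[ 539. -454.   21.] [34. 91.] 179
[ 557. -383.   21.] [48. 67.] 173
[ 574. -258.   21.] [54. 68.] 24
stones
[585. 165. 140.] [40. 65.] 64
[673. 231. 140.] [44. 60.] 17
[675. 172. 140.] [45. 59.] 1
[691. 111. 140.] [39. 63.] 20
handle [652.8 320.9 132. ] [545.2 309.  132. ] spout [753.7  51.9 120. ] [527.6  14.9 120. ] end [715.  270.1 145. ] [499.4 240.9 145. ]
bin far [ 782.3 -126.6   85. ] [ 540.9 -160.8   85. ] near [514.7  28.3  85. ]
bin [] tin [406.   15.8  50. ]
cores [ 677.9 -295.1   63. ] [ 539.2 -486.7   63. ]
```

```bash
cat >> h.py <<'E'
def plan(x,y,z,ydeg=None):
    """ydeg: world angle of closing line (mod 180); prints az turn, then shift in turned tool frame"""
    from scipy.spatial.transform import Rotation as Ro
    s=arm.sense();R=Ro.from_euler('xyz',s['eef_rot']).as_matrix()
    cur=np.degrees(np.arctan2(R[1,1],R[0,1])); t=0
    if ydeg is not None: t=(ydeg-cur+90)%180-90
    R2=Ro.from_euler('z',t,degrees=True).as_matrix()@R
    d=R2.T@(np.array([x,y,z])-s['eef_pos'])
    print('az %.0f'%-t,'d',d.round(0),'len %.0f'%np.linalg.norm(d[:2]),'q6 %.2f'%s['qpos'][5],'pos',s['eef_pos'].round(0),'w %.0f'%s['grip_width'])
E
python3 - <<'E'
from h import *
plan(599,315,200,98.4)
im=cv2.imread('pics/top0.png')
for name,box in(('D',(355,220,384,242)),('A',(355,180,383,202)),('E',(328,218,355,242)),('C',(392,212,414,235)),('B',(390,184,408,206))):
    x0,y0,x1,y1=box
    g=cv2.GaussianBlur(cv2.resize(cv2.cvtColor(im,cv2.COLOR_BGR2GRAY)[y0:y1,x0:x1],None,fx=6,fy=6),(0,0),5)
    m=cv2.moments((g<105).astype(np.uint8),True)
    a=.5*np.degrees(np.arctan2(2*m['mu11'],m['mu20']-m['mu02']))
    print(name,w('top',x0+m['m10']/m['m00']/6-.4,y0+m['m01']/m['m00']/6-.4,21),'long axis world deg',round((-a-270)%180),m['m00'])
E
```

```text
az -34 d [-288. -293.  -10.] len 410 q6 -0.00 pos [272. 562. 190.] w 92
D [ 413.3 -262.8   21. ] long axis world deg 33 5739.0
A [ 574.6 -257.9   21. ] long axis world deg 23 7279.0
E [ 418.3 -142.1   21. ] long axis world deg 11 5816.0
C [ 445.8 -399.4   21. ] long axis world deg 10 7466.0
B [ 556.4 -382.8   21. ] long axis world deg 178 5967.0
```

Emit:
step_arm:
  rows:
    - {"az": -7,"dz": -2,"grip": 0}
    - {"az": -7,"dz": -2,"grip": 0}
    - {"az": -7,"dz": -2,"grip": 0}
    - {"az": -7,"dz": -2,"grip": 0}
    - {"az": -6,"dz": -2,"grip": 0}
    - {"dx": -29,"dy": -29,"grip": 0}
    - {"dx": -29,"dy": -29,"grip": 0}
    - {"dx": -29,"dy": -29,"grip": 0}
    - {"dx": -29,"dy": -29,"grip": 0}
    - {"dx": -29,"dy": -29,"grip": 0}
    - {"dx": -29,"dy": -29,"grip": 0}
    - {"dx": -29,"dy": -29,"grip": 0}
    - {"dx": -29,"dy": -29,"grip": 0}
    - {"dx": -29,"dy": -29,"grip": 0}
    - {"dx": -27,"dy": -32,"grip": 0}
    - {"grip": 0}
    - {"grip": 0}
    - {"grip": 0}
  grip_force: 40

```text
invalid input
```

Run:
```python
from h import *
plan(599,315,127,98.4)
im=capture('scene'); crop(im,250,180,450,330,4,'pics/s1.png')
print(px('scene',[652.8,320.9,132]),px('scene',[545.2,309,132]),px('scene',arm.sense()['eef_pos']))
```

```text
az -34 d [-288. -293.   63.] len 410 q6 -0.00 pos [272. 562. 190.] w 92
(np.float64(345.23479956985085), np.float64(316.0856488879708)) (np.float64(376.4501633650655), np.float64(292.9094548726196)) (np.float64(525.373839320498), np.float64(320.6730940794167))
```

View pics/s1.png

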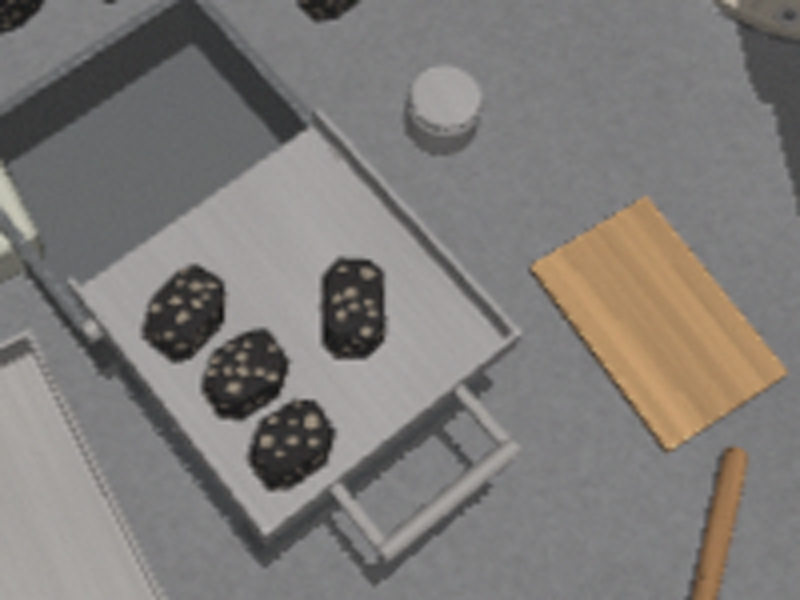

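The move call was refused, probably because every row needs all its keys. The scene crop shows the handle ends at (346,317) and (378,292), which match the top-view estimate. All four tray pieces are irregular, so there is no prism.

Emit:
step_arm:
  rows:
    - {"ax": 0,"ay": 0,"az": -7,"dx": 0,"dy": 0,"dz": -2,"grip": 0}
    - {"ax": 0,"ay": 0,"az": -7,"dx": 0,"dy": 0,"dz": -2,"grip": 0}
    - {"ax": 0,"ay": 0,"az": -7,"dx": 0,"dy": 0,"dz": -2,"grip": 0}
    - {"ax": 0,"ay": 0,"az": -7,"dx": 0,"dy": 0,"dz": -2,"grip": 0}
    - {"ax": 0,"ay": 0,"az": -6,"dx": 0,"dy": 0,"dz": -2,"grip": 0}
    - {"ax": 0,"ay": 0,"az": 0,"dx": -29,"dy": -29,"dz": 0,"grip": 0}
    - {"ax": 0,"ay": 0,"az": 0,"dx": -29,"dy": -29,"dz": 0,"grip": 0}
    - {"ax": 0,"ay": 0,"az": 0,"dx": -29,"dy": -29,"dz": 0,"grip": 0}
    - {"ax": 0,"ay": 0,"az": 0,"dx": -29,"dy": -29,"dz": 0,"grip": 0}
    - {"ax": 0,"ay": 0,"az": 0,"dx": -29,"dy": -29,"dz": 0,"grip": 0}
    - {"ax": 0,"ay": 0,"az": 0,"dx": -29,"dy": -29,"dz": 0,"grip": 0}
    - {"ax": 0,"ay": 0,"az": 0,"dx": -29,"dy": -29,"dz": 0,"grip": 0}
    - {"ax": 0,"ay": 0,"az": 0,"dx": -29,"dy": -29,"dz": 0,"grip": 0}
    - {"ax": 0,"ay": 0,"az": 0,"dx": -29,"dy": -29,"dz": 0,"grip": 0}
    - {"ax": 0,"ay": 0,"az": 0,"dx": -27,"dy": -32,"dz": 0,"grip": 0}
    - {"ax": 0,"ay": 0,"az": 0,"dx": 0,"dy": 0,"dz": 0,"grip": 0}
    - {"ax": 0,"ay": 0,"az": 0,"dx": 0,"dy": 0,"dz": 0,"grip": 0}
  grip_force: 40

```text
time: 1.85
eef_pos: [598.9, 313.3, 200.0]
eef_rot: [-3.142, -0.001, -3.0]
ft_force: [0.6, 0.5, -0.5]
grip_width: 45.9
grip_force: 0.0
```

Run:
```python
from h import *
plan(599,315,127,98.4)
```

```text
az -0 d [-0.  2. 73.] len 2 q6 -1.23 pos [599. 313. 200.] w 46
```

Emit:
step_arm:
  rows:
    - {"ax": 0,"ay": 0,"az": 0,"dx": 0,"dy": 2,"dz": 25,"grip": 0}
    - {"ax": 0,"ay": 0,"az": 0,"dx": 0,"dy": 0,"dz": 25,"grip": 0}
    - {"ax": 0,"ay": 0,"az": 0,"dx": 0,"dy": 0,"dz": 15,"grip": 0}
    - {"ax": 0,"ay": 0,"az": 0,"dx": 0,"dy": 0,"dz": 8,"grip": 0}
    - {"ax": 0,"ay": 0,"az": 0,"dx": 0,"dy": 0,"dz": 0,"grip": 0}
    - {"ax": 0,"ay": 0,"az": 0,"dx": 0,"dy": 0,"dz": 0,"grip": 1}
    - {"ax": 0,"ay": 0,"az": 0,"dx": 0,"dy": 0,"dz": 0,"grip": 1}
    - {"ax": 0,"ay": 0,"az": 0,"dx": 0,"dy": 0,"dz": 0,"grip": 1}
    - {"ax": 0,"ay": 0,"az": 0,"dx": 0,"dy": 0,"dz": 0,"grip": 1}
    - {"ax": 0,"ay": 0,"az": 0,"dx": 0,"dy": 0,"dz": 0,"grip": 1}
  grip_force: 40

```text
time: 2.85
eef_pos: [598.6, 316.1, 128.0]
eef_rot: [3.141, 0.001, -2.998]
ft_force: [0.5, 0.5, 0.6]
grip_width: 8.0
grip_force: 0.0
```

Run:
```python
from h import *
im=capture('scene'); a=cv2.resize(im[250:350,310:430],None,fx=5,fy=5,interpolation=cv2.INTER_CUBIC)
cv2.imwrite('pics/s2.png',a)
s=arm.sense();print(s['grip_width'],s['grip_force'],px('scene',[598.6,316,114]))
```

```text
3.6007124505527703 0.0 (np.float64(360.74623395193237), np.float64(306.3394364450925))
```

View pics/s2.png

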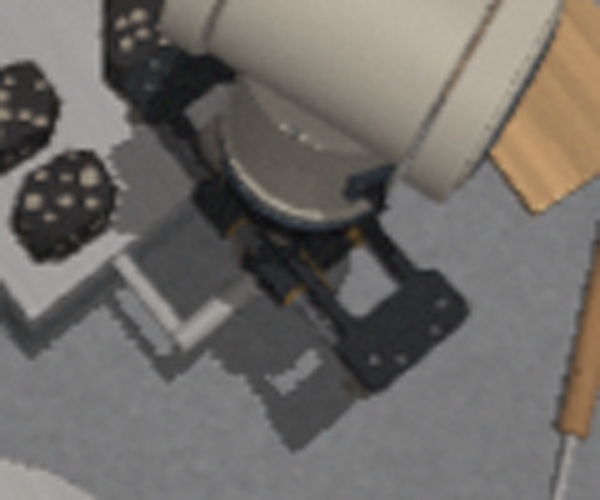

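The gripper closed to 3.6 mm without any force, so it missed the bar. I'll triangulate the handle and look closer.

Run:
```python
from h import *
P=[]
for c in('top','scene'):
    p=camera_params(c);K=np.array([[p['fx'],0,p['cx']],[0,p['fy'],p['cy']],[0,0,1]]);P.append(K@np.c_[p['R'],p['t']])
    print(c,-np.array(p['R']).T@np.array(p['t']))
a=np.array([[218.2,167],[220.6,195.2]],float).T;b=np.array([[345.7,317],[378,292]],float).T
X=cv2.triangulatePoints(P[0],P[1],a,b);print((X[:3]/X[3]).T.round(0))
im=capture('scene'); crop(im,325,270,395,330,10,'pics/s3.png')
s=arm.sense();print(s['grip_width'],s['grip_force'],s['ft_force'].round(1))
```

```text
top [ 410.70761273  -66.08589531 1579.9426659 ]
scene [ 850.56443201  508.80562496 1224.28488238]
[[653. 322. 128.]
 [543. 309. 138.]]
0.8358842231181809 0.0 [ 0.2 -0.3 -0.4]
```

View pics/s3.png

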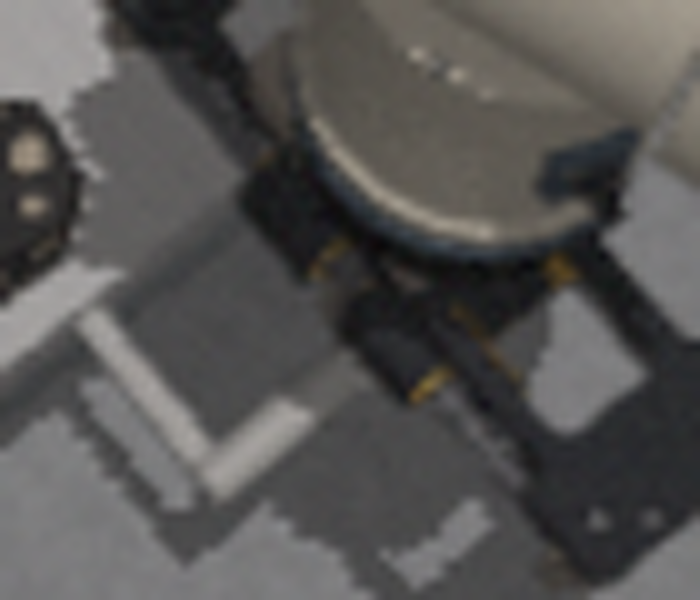

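Emit:
step_arm:
  rows:
    - {"ax": 0,"ay": 0,"az": 0,"dx": 0,"dy": 0,"dz": 0,"grip": 1}
    - {"ax": 0,"ay": 0,"az": 0,"dx": 0,"dy": 0,"dz": 0,"grip": 1}
    - {"ax": 0,"ay": 0,"az": 0,"dx": 0,"dy": 0,"dz": 0,"grip": 1}
    - {"ax": 0,"ay": 0,"az": 0,"dx": 0,"dy": 0,"dz": 0,"grip": 1}
  grip_force: 40

```text
time: 3.35
eef_pos: [598.4, 316.0, 127.5]
eef_rot: [3.142, -0.0, -2.998]
ft_force: [0.6, -0.2, 1.1]
grip_width: 0.2
grip_force: 0.0
```

Emit:
step_arm:
  rows:
    - {"ax": 0,"ay": 0,"az": 0,"dx": 0,"dy": 0,"dz": -5,"grip": 1}
    - {"ax": 0,"ay": 0,"az": 0,"dx": 0,"dy": 0,"dz": -5,"grip": 1}
    - {"ax": 0,"ay": 0,"az": 0,"dx": 0,"dy": 0,"dz": 0,"grip": 1}

```text
time: 3.65
eef_pos: [599.1, 316.4, 138.8]
eef_rot: [3.141, 0.002, -2.998]
ft_force: [0.0, 0.2, 0.1]
grip_width: 0.4
grip_force: 0.0
```

Run:
```python
from h import *
s=arm.sense();e=s['eef_pos'];v=np.array([-.146,.989,0])
for k in(-18,0,18):
  for z in(-14,50): print(k,z,[round((a-b)*7) for a,b in zip(px('scene',e+k*v+[0,0,z]),(305,240))])
for q in([652.8,320.9,132],[545.2,309,132]): print([round((a-b)*7) for a,b in zip(px('scene',q),(305,240))])
im=capture('scene'); crop(im,305,240,415,325,7,'pics/s4.png')
```

```text
-18 -14 [363, 422]
-18 50 [378, 375]
0 -14 [393, 459]
0 50 [410, 413]
18 -14 [423, 495]
18 50 [442, 451]
[282, 533]
[500, 370]
```

View pics/s4.png

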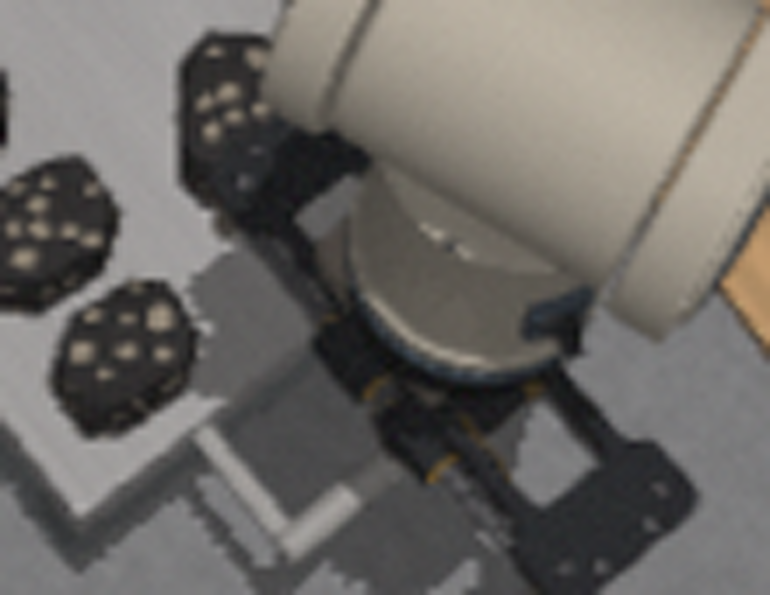

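Emit:
step_arm:
  rows:
    - {"ax": 0,"ay": 0,"az": 0,"dx": 0,"dy": 0,"dz": -30,"grip": 1}
    - {"ax": 0,"ay": 0,"az": 0,"dx": 0,"dy": 0,"dz": -30,"grip": 1}
    - {"ax": 0,"ay": 0,"az": 0,"dx": 0,"dy": 0,"dz": 0,"grip": 0}
    - {"ax": 0,"ay": 0,"az": 0,"dx": 0,"dy": 0,"dz": 0,"grip": 0}
    - {"ax": 0,"ay": 0,"az": 0,"dx": 0,"dy": 0,"dz": 0,"grip": 0}
    - {"ax": 0,"ay": 0,"az": 0,"dx": 0,"dy": 0,"dz": 0,"grip": 0}
    - {"ax": 0,"ay": 0,"az": 0,"dx": 0,"dy": 0,"dz": 0,"grip": 0}
    - {"ax": 0,"ay": 0,"az": 0,"dx": 0,"dy": 0,"dz": 0,"grip": 0}

```text
time: 4.5
eef_pos: [598.2, 315.9, 196.9]
eef_rot: [-3.141, -0.001, -2.998]
ft_force: [0.3, -1.6, 0.1]
grip_width: 45.2
grip_force: 0.0
```

Run:
```python
from h import *
s=arm.sense();e=s['eef_pos'];v=np.array([-.146,.989,0]);print(e,s['grip_width'])
a=capture('top');b=capture('scene')
boxes={'top':(190,140),'scene':(310,225)};out=[]
for n,im in(('top',a),('scene',b)):
    x0,y0=boxes[n]; c=cv2.resize(im[y0:y0+100,x0:x0+65],None,fx=6,fy=6,interpolation=cv2.INTER_CUBIC)
    for k in(-23,23):
        u=px(n,e+k*v+[0,0,-14]);cv2.circle(c,(int((u[0]-x0)*6),int((u[1]-y0)*6)),4,(0,0,255),1)
    c=cv2.convertScaleAbs(c,alpha=1.5,beta=20);out.append(c)
cv2.imwrite('pics/b5.png',np.hstack(out))
```

```text
[598.16092857 315.92727214 196.86634998] 45.21025602891359
```

View pics/b5.png

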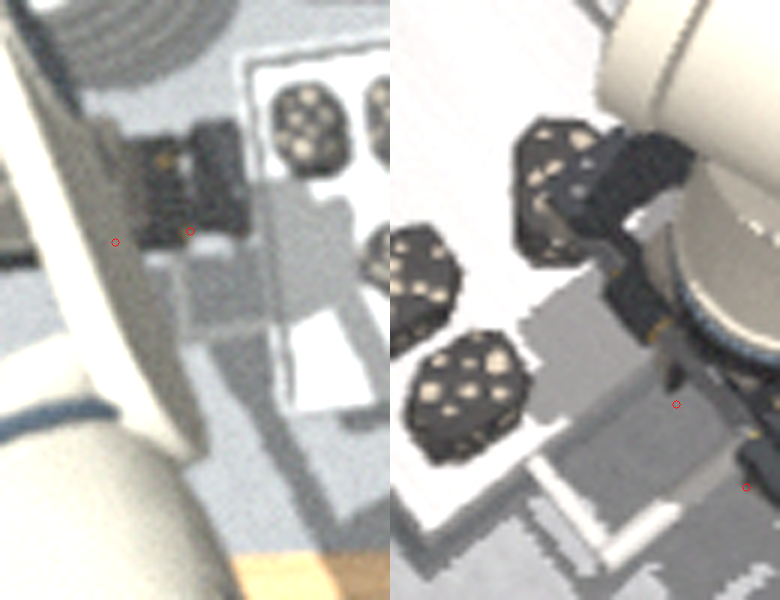

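Emit:
step_arm:
  rows:
    - {"ax": 0,"ay": 0,"az": 0,"dx": 0,"dy": 0,"dz": 30,"grip": 0}
    - {"ax": 0,"ay": 0,"az": 0,"dx": 0,"dy": 0,"dz": 30,"grip": 0}
    - {"ax": 0,"ay": 0,"az": 0,"dx": 0,"dy": 0,"dz": 10,"grip": 0}
    - {"ax": 0,"ay": 0,"az": 0,"dx": 0,"dy": 0,"dz": 5,"grip": 0}
    - {"ax": 0,"ay": 0,"az": 0,"dx": 0,"dy": 0,"dz": 5,"grip": 0}
    - {"ax": 0,"ay": 0,"az": 0,"dx": 0,"dy": 0,"dz": 5,"grip": 0}
    - {"ax": 0,"ay": 0,"az": 0,"dx": 0,"dy": 0,"dz": 5,"grip": 0}
    - {"ax": 0,"ay": 0,"az": 0,"dx": 0,"dy": 0,"dz": 0,"grip": 0}
    - {"ax": 0,"ay": 0,"az": 0,"dx": 0,"dy": 0,"dz": 0,"grip": 1}
    - {"ax": 0,"ay": 0,"az": 0,"dx": 0,"dy": 0,"dz": 0,"grip": 1}
    - {"ax": 0,"ay": 0,"az": 0,"dx": 0,"dy": 0,"dz": 0,"grip": 1}
    - {"ax": 0,"ay": 0,"az": 0,"dx": 0,"dy": 0,"dz": 0,"grip": 1}
    - {"ax": 0,"ay": 0,"az": 0,"dx": 0,"dy": 0,"dz": 0,"grip": 1}
    - {"ax": 0,"ay": 0,"az": 0,"dx": 0,"dy": 0,"dz": 0,"grip": 1}
    - {"ax": 0,"ay": 0,"az": 0,"dx": 0,"dy": 0,"dz": 0,"grip": 1}

```text
time: 6.1
eef_pos: [598.6, 316.0, 107.8]
eef_rot: [-3.141, 0.0, -2.998]
ft_force: [-1.1, -1.3, 3.1]
grip_width: 12.3
grip_force: 40.0
```

The bar is gripped now (12.3 mm, 40 N), so the fingertips sit about 20 mm higher than the nominal offset suggests. Next I lift along the arc.

Emit:
step_arm:
  rows:
    - {"ax": 0,"ay": 0,"az": 0,"dx": 0,"dy": -1,"dz": -12.5,"grip": 1}
    - {"ax": 0,"ay": 0,"az": 0,"dx": 0,"dy": -1.5,"dz": -13,"grip": 1}
    - {"ax": 0,"ay": 0,"az": 0,"dx": 0,"dy": -2,"dz": -12.5,"grip": 1}
    - {"ax": 0,"ay": 0,"az": 0,"dx": 0,"dy": -3,"dz": -12.5,"grip": 1}
    - {"ax": 0,"ay": 0,"az": 0,"dx": 0,"dy": -3.5,"dz": -12.5,"grip": 1}
    - {"ax": 0,"ay": 0,"az": 0,"dx": 0,"dy": -4,"dz": -12,"grip": 1}
    - {"ax": 0,"ay": 0,"az": 0,"dx": 0,"dy": -4.5,"dz": -12,"grip": 1}

```text
time: 6.8
eef_pos: [601.4, 296.8, 195.9]
eef_rot: [3.141, 0.001, -2.998]
ft_force: [4.3, 3.3, -6.4]
grip_width: 11.0
grip_force: 37.6
```

Emit:
step_arm:
  rows:
    - {"ax": 0,"ay": 0,"az": 0,"dx": 0,"dy": -5.5,"dz": -11.5,"grip": 1}
    - {"ax": 0,"ay": 0,"az": 0,"dx": 0,"dy": -6,"dz": -11.5,"grip": 1}
    - {"ax": 0,"ay": 0,"az": 0,"dx": 0,"dy": -6.5,"dz": -11,"grip": 1}
    - {"ax": 0,"ay": 0,"az": 0,"dx": 0,"dy": -7,"dz": -10.5,"grip": 1}
    - {"ax": 0,"ay": 0,"az": 0,"dx": 0,"dy": -7.5,"dz": -10.5,"grip": 1}
    - {"ax": 0,"ay": 0,"az": 0,"dx": 0,"dy": -8,"dz": -10,"grip": 1}
    - {"ax": 0,"ay": 0,"az": 0,"dx": 0,"dy": -8.5,"dz": -9.5,"grip": 1}

```text
time: 7.5
eef_pos: [608.1, 247.8, 271.3]
eef_rot: [-3.142, 0.001, -2.998]
ft_force: [0.6, -0.7, -0.0]
grip_width: 0.4
grip_force: 0.0
```

Emit:
step_arm:
  rows:
    - {"ax": 0,"ay": 0,"az": 0,"dx": 0,"dy": -9,"dz": -9,"grip": 1}
    - {"ax": 0,"ay": 0,"az": 0,"dx": 0,"dy": -9,"dz": -9,"grip": 1}
    - {"ax": 0,"ay": 0,"az": 0,"dx": 0,"dy": -10,"dz": -8,"grip": 1}
    - {"ax": 0,"ay": 0,"az": 0,"dx": 0,"dy": -10,"dz": -8,"grip": 1}
    - {"ax": 0,"ay": 0,"az": 0,"dx": 0,"dy": -10.5,"dz": -7,"grip": 1}
    - {"ax": 0,"ay": 0,"az": 0,"dx": 0,"dy": 0,"dz": 0,"grip": 1}
    - {"ax": 0,"ay": 0,"az": 0,"dx": 0,"dy": 0,"dz": 0,"grip": 1}
    - {"ax": 0,"ay": 0,"az": 0,"dx": 0,"dy": 0,"dz": 0,"grip": 1}
    - {"ax": 0,"ay": 0,"az": 0,"dx": 0,"dy": 0,"dz": 0,"grip": 1}
    - {"ax": 0,"ay": 0,"az": 0,"dx": 0,"dy": 0,"dz": 0,"grip": 1}
    - {"ax": 0,"ay": 0,"az": 0,"dx": 0,"dy": 0,"dz": 0,"grip": 1}
    - {"ax": 0,"ay": 0,"az": 0,"dx": 0,"dy": 0,"dz": 0,"grip": 1}

```text
time: 8.7
eef_pos: [615.1, 200.4, 310.0]
eef_rot: [-3.142, -0.0, -2.998]
ft_force: [0.3, -0.6, -0.5]
grip_width: 0.3
grip_force: 0.0
```

Run:
```python
from h import *
a=capture('top');b=capture('scene')
out=[cv2.resize(im[y0:y0+150,x0:x0+200],None,fx=2,fy=3,interpolation=cv2.INTER_CUBIC) if 0 else cv2.resize(im[y0:y0+130,x0:x0+130],None,fx=3,fy=3,interpolation=cv2.INTER_CUBIC) for im,x0,y0 in((a,230,110),(b,220,160))]
cv2.imwrite('pics/b6.png',np.hstack(out))
```

```text
(no output)
```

View pics/b6.png

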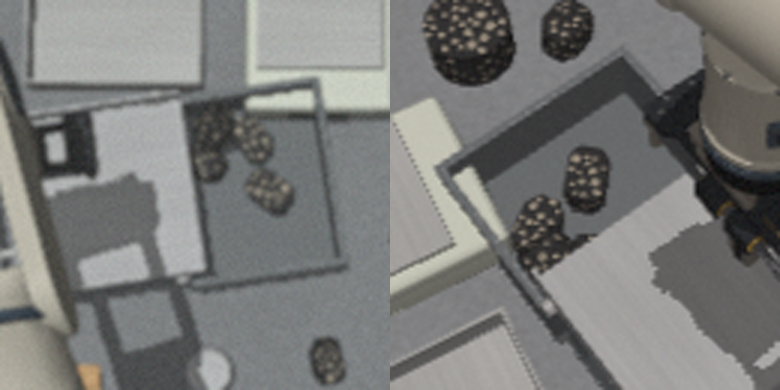

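It slipped off partway, but all four fragments seem to have slid into the bin: top crop (215,130), (250,135), (210,165) and (270,190). I'll confirm that as I move on to the first lump.

Run:
```python
from h import *
plan(418,-142,160,101)
```

```text
az -3 d [ 259. -298.  150.] len 395 q6 -1.40 pos [615. 200. 310.] w 1
```

Emit:
step_arm:
  rows:
    - {"ax": 0,"ay": 0,"az": -3,"dx": 0,"dy": 0,"dz": 0,"grip": -0.7}
    - {"ax": 0,"ay": 0,"az": 0,"dx": 26,"dy": -30,"dz": 0,"grip": -0.7}
    - {"ax": 0,"ay": 0,"az": 0,"dx": 26,"dy": -30,"dz": 0,"grip": -0.7}
    - {"ax": 0,"ay": 0,"az": 0,"dx": 26,"dy": -30,"dz": 0,"grip": -0.7}
    - {"ax": 0,"ay": 0,"az": 0,"dx": 26,"dy": -30,"dz": 10,"grip": -0.7}
    - {"ax": 0,"ay": 0,"az": 0,"dx": 26,"dy": -30,"dz": 20,"grip": -0.7}
    - {"ax": 0,"ay": 0,"az": 0,"dx": 26,"dy": -30,"dz": 20,"grip": -0.7}
    - {"ax": 0,"ay": 0,"az": 0,"dx": 26,"dy": -30,"dz": 25,"grip": -0.7}
    - {"ax": 0,"ay": 0,"az": 0,"dx": 26,"dy": -30,"dz": 25,"grip": -0.7}
    - {"ax": 0,"ay": 0,"az": 0,"dx": 26,"dy": -30,"dz": 25,"grip": -0.7}
    - {"ax": 0,"ay": 0,"az": 0,"dx": 25,"dy": -28,"dz": 25,"grip": -0.7}
    - {"ax": 0,"ay": 0,"az": 0,"dx": 0,"dy": 0,"dz": 0,"grip": -0.7}
    - {"ax": 0,"ay": 0,"az": 0,"dx": 0,"dy": 0,"dz": 0,"grip": -0.7}

```text
time: 10.1
eef_pos: [419.0, -142.9, 160.1]
eef_rot: [3.141, -0.0, -2.948]
ft_force: [0.3, 0.3, 1.5]
grip_width: 78.3
grip_force: 0.0
```

Run:
```python
from h import *
plan(418,-142,60,101)
a=capture('top');b=capture('scene')
out=[cv2.resize(im[y0:y0+h,x0:x0+130],None,fx=3,fy=3,interpolation=cv2.INTER_CUBIC) for im,x0,y0,h in((a,225,120,150),(b,240,160,150))]
cv2.imwrite('pics/b7.png',np.hstack(out))
```

```text
az 0 d [  1.   1. 100.] len 1 q6 -2.10 pos [ 419. -143.  160.] w 78
```

View pics/b7.png

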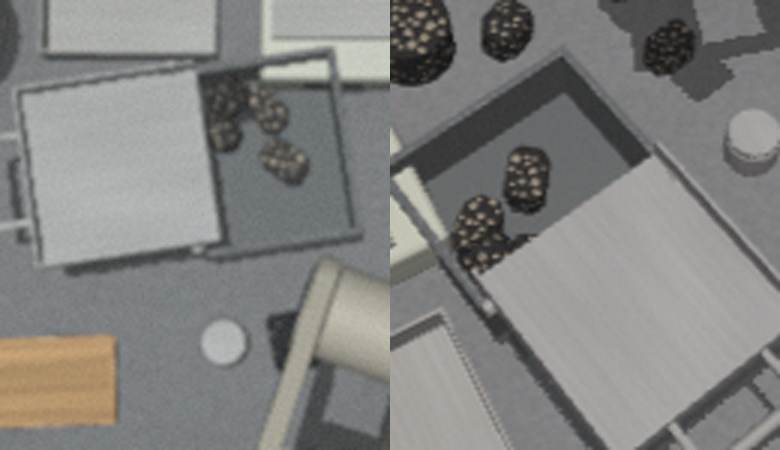

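The tray is empty and level, with four fragments in the bin. Lump E is still at scene (333,176). I descend with care.

Emit:
step_arm:
  rows:
    - {"ax": 0,"ay": 0,"az": 0,"dx": 0,"dy": 0,"dz": 30,"grip": -0.7}
    - {"ax": 0,"ay": 0,"az": 0,"dx": 0,"dy": 0,"dz": 30,"grip": -0.7}
    - {"ax": 0,"ay": 0,"az": 0,"dx": 0,"dy": 0,"dz": 30,"grip": -0.7}
    - {"ax": 0,"ay": 0,"az": 0,"dx": 0,"dy": 0,"dz": 20,"grip": -0.7}
    - {"ax": 0,"ay": 0,"az": 0,"dx": 0,"dy": 0,"dz": 10,"grip": -0.7}
    - {"ax": 0,"ay": 0,"az": 0,"dx": 0,"dy": 0,"dz": 10,"grip": -0.7}
    - {"ax": 0,"ay": 0,"az": 0,"dx": 0,"dy": 0,"dz": 5,"grip": -0.7}
    - {"ax": 0,"ay": 0,"az": 0,"dx": 0,"dy": 0,"dz": 3,"grip": -0.7}
    - {"ax": 0,"ay": 0,"az": 0,"dx": 0,"dy": 0,"dz": 0,"grip": -0.7}

```text
time: 11.1
eef_pos: [419.5, -142.5, 22.3]
eef_rot: [-3.141, 0.0, -2.946]
ft_force: [0.0, 0.3, -0.3]
grip_width: 77.9
grip_force: 0.0
```

Emit:
step_arm:
  rows:
    - {"ax": 0,"ay": 0,"az": 0,"dx": 0,"dy": 0,"dz": 2,"grip": 1}
    - {"ax": 0,"ay": 0,"az": 0,"dx": 0,"dy": 0,"dz": 0,"grip": 1}
    - {"ax": 0,"ay": 0,"az": 0,"dx": 0,"dy": 0,"dz": 0,"grip": 1}
    - {"ax": 0,"ay": 0,"az": 0,"dx": 0,"dy": 0,"dz": 0,"grip": 1}
    - {"ax": 0,"ay": 0,"az": 0,"dx": 0,"dy": 0,"dz": 0,"grip": 1}
    - {"ax": 0,"ay": 0,"az": 0,"dx": 0,"dy": 0,"dz": 0,"grip": 1}
  grip_force: 35

```text
time: 11.7
eef_pos: [419.2, -142.5, 20.2]
eef_rot: [-3.141, 0.0, -2.946]
ft_force: [-0.2, 0.2, -1.2]
grip_width: 32.3
grip_force: 0.0
```

Emit:
step_arm:
  rows:
    - {"ax": 0,"ay": 0,"az": 0,"dx": 0,"dy": 0,"dz": -10,"grip": 1}
    - {"ax": 0,"ay": 0,"az": 0,"dx": 0,"dy": 0,"dz": -20,"grip": 1}
    - {"ax": 0,"ay": 0,"az": 0,"dx": 0,"dy": 0,"dz": -30,"grip": 1}
    - {"ax": 0,"ay": 0,"az": 0,"dx": 0,"dy": 0,"dz": -30,"grip": 1}
    - {"ax": 0,"ay": 0,"az": 0,"dx": 0,"dy": 0,"dz": -30,"grip": 1}
    - {"ax": 0,"ay": 0,"az": 0,"dx": 0,"dy": 0,"dz": -20,"grip": 1}
    - {"ax": 0,"ay": 0,"az": 0,"dx": 0,"dy": 0,"dz": 0,"grip": 1}

```text
time: 12.4
eef_pos: [421.0, -143.1, 163.3]
eef_rot: [-3.139, 0.005, -2.946]
ft_force: [-0.5, -0.8, -0.9]
grip_width: 0.2
grip_force: 0.0
```

Run:
```python
from h import *
c=np.array([648,-45]);u=np.array([.99,.143]);v=np.array([-.143,.99])
for k in((-80,-55),(-30,-55),(25,-55),(75,-55),(-75,10)): print(k,c+k[0]*u+k[1]*v)
plan(*(c-75*u+10*v),140,98)
print('D');plan(413,-263,120,123)
b=capture('scene'); crop(b,240,100,380,190,5,'pics/s8.png')
```

```text
(-80, -55) [ 576.665 -110.89 ]
(-30, -55) [ 626.165 -103.74 ]
(25, -55) [680.615 -95.875]
(75, -55) [730.115 -88.725]
(-75, 10) [572.32  -45.825]
az 3 d [-163.   75.   24.] len 180 q6 -2.10 pos [ 421. -143.  163.] w 0
D
az -22 d [ 72. -96.  43.] len 120 q6 -2.10 pos [ 421. -143.  163.] w 0
```

View pics/s8.png

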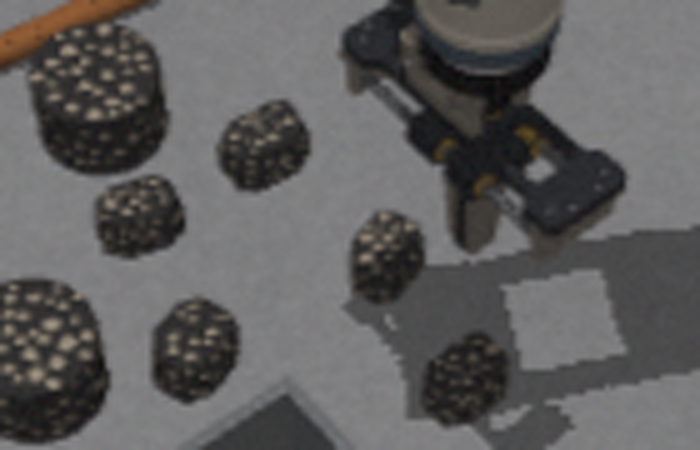

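Run:
```python
from h import *
for z in(149,160,170,180,190,200,210): print(z,[round((a-b)*5) for a,b in zip(px('scene',[421,-143,z]),(240,100))], px('top',[421,-143,z]))
s=arm.sense();print(s['qpos'])
```

```text
149 [464, 272] (np.float64(340.45162806829524), np.float64(228.89051146318434))
160 [465, 262] (np.float64(340.61239776060836), np.float64(228.8699394614158))
170 [466, 253] (np.float64(340.7607276029201), np.float64(228.85095925603963))
180 [466, 244] (np.float64(340.9111752771847), np.float64(228.8317080540468))
190 [467, 234] (np.float64(341.06378646667747), np.float64(228.81218000983043))
200 [467, 225] (np.float64(341.2186081780875), np.float64(228.79236910844028))
210 [468, 215] (np.float64(341.3756887897905), np.float64(228.77226915940597))
[-3.31031307e-01  9.94088572e-02  2.03696623e+00 -8.71988706e-06
  1.00188301e+00 -2.09779852e+00]
```

The seen fingertip is near z≈175 while the TCP reads 163, so the real tips are about 14 mm above the reported TCP rather than below it. I'll go down further, watching the force.

Emit:
step_arm:
  rows:
    - {"ax": 0,"ay": 0,"az": 0,"dx": 2,"dy": 0,"dz": 30,"grip": -0.7}
    - {"ax": 0,"ay": 0,"az": 0,"dx": 0,"dy": 0,"dz": 30,"grip": -0.7}
    - {"ax": 0,"ay": 0,"az": 0,"dx": 0,"dy": 0,"dz": 0,"grip": -0.7}
    - {"ax": 0,"ay": 0,"az": 0,"dx": 0,"dy": 0,"dz": 0,"grip": -0.7}
    - {"ax": 0,"ay": 0,"az": 0,"dx": 0,"dy": 0,"dz": 0,"grip": -0.7}
    - {"ax": 0,"ay": 0,"az": 0,"dx": 0,"dy": 0,"dz": 0,"grip": -0.7}
    - {"ax": 0,"ay": 0,"az": 0,"dx": 0,"dy": 0,"dz": 0,"grip": -0.7}
    - {"ax": 0,"ay": 0,"az": 0,"dx": 0,"dy": 0,"dz": 30,"grip": -0.7}
    - {"ax": 0,"ay": 0,"az": 0,"dx": 0,"dy": 0,"dz": 30,"grip": -0.7}
    - {"ax": 0,"ay": 0,"az": 0,"dx": 0,"dy": 0,"dz": 20,"grip": -0.7}
    - {"ax": 0,"ay": 0,"az": 0,"dx": 0,"dy": 0,"dz": 10,"grip": -0.7}
    - {"ax": 0,"ay": 0,"az": 0,"dx": 0,"dy": 0,"dz": 5,"grip": -0.7}
    - {"ax": 0,"ay": 0,"az": 0,"dx": 0,"dy": 0,"dz": 4,"grip": -0.7}
    - {"ax": 0,"ay": 0,"az": 0,"dx": 0,"dy": 0,"dz": 0,"grip": -0.7}

```text
time: 13.85
eef_pos: [417.6, -143.0, 1.4]
eef_rot: [-3.141, 0.001, -2.946]
ft_force: [-0.6, -0.4, -0.7]
grip_width: 78.4
grip_force: 0.0
```

Emit:
step_arm:
  rows:
    - {"ax": 0,"ay": 0,"az": 0,"dx": 0,"dy": 0,"dz": 3,"grip": -0.7}
    - {"ax": 0,"ay": 0,"az": 0,"dx": 0,"dy": 0,"dz": 3,"grip": -0.7}
    - {"ax": 0,"ay": 0,"az": 0,"dx": 0,"dy": 0,"dz": 0,"grip": -0.7}

```text
time: 14.15
eef_pos: [417.2, -142.9, -4.9]
eef_rot: [-3.142, 0.0, -2.946]
ft_force: [-0.1, -0.9, 0.5]
grip_width: 78.2
grip_force: 0.0
```

Emit:
step_arm:
  rows:
    - {"ax": 0,"ay": 0,"az": 0,"dx": 0,"dy": 0,"dz": 1,"grip": 1}
    - {"ax": 0,"ay": 0,"az": 0,"dx": 0,"dy": 0,"dz": 0,"grip": 1}
    - {"ax": 0,"ay": 0,"az": 0,"dx": 0,"dy": 0,"dz": 0,"grip": 1}
    - {"ax": 0,"ay": 0,"az": 0,"dx": 0,"dy": 0,"dz": 0,"grip": 1}
    - {"ax": 0,"ay": 0,"az": 0,"dx": 0,"dy": 0,"dz": 0,"grip": 1}
    - {"ax": 0,"ay": 0,"az": 0,"dx": 0,"dy": 0,"dz": 0,"grip": 1}
    - {"ax": 0,"ay": 0,"az": 0,"dx": 0,"dy": 0,"dz": 0,"grip": 1}
  grip_force: 35

```text
time: 14.85
eef_pos: [417.2, -142.9, -5.9]
eef_rot: [-3.142, 0.0, -2.946]
ft_force: [-0.9, -0.2, 0.4]
grip_width: 42.7
grip_force: 34.8
```

Emit:
step_arm:
  rows:
    - {"ax": 0,"ay": 0,"az": 0,"dx": 0,"dy": 0,"dz": -10,"grip": 1}
    - {"ax": 0,"ay": 0,"az": 0,"dx": 0,"dy": 0,"dz": -20,"grip": 1}
    - {"ax": 0,"ay": 0,"az": 0,"dx": 0,"dy": 0,"dz": -30,"grip": 1}
    - {"ax": 0,"ay": 0,"az": 0,"dx": 0,"dy": 0,"dz": -30,"grip": 1}
    - {"ax": 0,"ay": 0,"az": 0,"dx": 0,"dy": 0,"dz": -30,"grip": 1}
    - {"ax": 0,"ay": 0,"az": 0,"dx": 0,"dy": 0,"dz": 0,"grip": 1}

```text
time: 15.45
eef_pos: [419.5, -143.7, 117.9]
eef_rot: [-3.138, 0.006, -2.946]
ft_force: [-0.1, -0.1, -2.4]
grip_width: 42.7
grip_force: 34.7
```

Run:
```python
from h import *
plan(577,-111,115,98)
```

```text
az 3 d [-160.   10.    4.] len 161 q6 -2.10 pos [ 420. -144.  118.] w 43
```

Emit:
step_arm:
  rows:
    - {"ax": 0,"ay": 0,"az": 3,"dx": 0,"dy": 0,"dz": -5,"grip": 1}
    - {"ax": 0,"ay": 0,"az": 0,"dx": -27,"dy": 4,"dz": -5,"grip": 1}
    - {"ax": 0,"ay": 0,"az": 0,"dx": -27,"dy": 5,"dz": 0,"grip": 1}
    - {"ax": 0,"ay": 0,"az": 0,"dx": -27,"dy": 4,"dz": 0,"grip": 1}
    - {"ax": 0,"ay": 0,"az": 0,"dx": -27,"dy": 5,"dz": 0,"grip": 1}
    - {"ax": 0,"ay": 0,"az": 0,"dx": -27,"dy": 4,"dz": 0,"grip": 1}
    - {"ax": 0,"ay": 0,"az": 0,"dx": -26,"dy": 5,"dz": 0,"grip": 1}
    - {"ax": 0,"ay": 0,"az": 0,"dx": 0,"dy": 0,"dz": 25,"grip": 1}
    - {"ax": 0,"ay": 0,"az": 0,"dx": 0,"dy": 0,"dz": 25,"grip": 1}
    - {"ax": 0,"ay": 0,"az": 0,"dx": 0,"dy": 0,"dz": 15,"grip": 1}
    - {"ax": 0,"ay": 0,"az": 0,"dx": 0,"dy": 0,"dz": 0,"grip": 1}
    - {"ax": 0,"ay": 0,"az": 0,"dx": 0,"dy": 0,"dz": 0,"grip": -0.3}
    - {"ax": 0,"ay": 0,"az": 0,"dx": 0,"dy": 0,"dz": 0,"grip": -0.3}
    - {"ax": 0,"ay": 0,"az": 0,"dx": 0,"dy": 0,"dz": 0,"grip": -0.3}
    - {"ax": 0,"ay": 0,"az": 0,"dx": 0,"dy": 0,"dz": -30,"grip": -0.3}
    - {"ax": 0,"ay": 0,"az": 0,"dx": 0,"dy": 0,"dz": -40,"grip": -0.7}
    - {"ax": 0,"ay": 0,"az": 0,"dx": 0,"dy": 0,"dz": 0,"grip": -0.7}

```text
time: 17.15
eef_pos: [575.8, -93.7, 134.2]
eef_rot: [-3.139, 0.008, -2.998]
ft_force: [-0.4, -0.1, -0.5]
grip_width: 73.3
grip_force: 0.0
```

```bash
cat >> h.py <<'E'
def bc(u,v): return 648+.99*u-.143*v, -45+.143*u+.99*v
def look(k):
    im=capture('top')
    for l in lumps(im): print(*l)
E
python3 - <<'E'
from h import *
look(0); plan(413,-263,30,123)
E
```

```text
[ 414. -263.   21.] [48. 64.] 28
[ 436. -115.   21.] [21. 68.] 60
[ 446. -399.   21.] [55. 70.] 6
[ 539. -453.   21.] [35. 92.] 179
[ 558. -383.   21.] [50. 69.] 173
[ 545. -122.   21.] [75. 90.] 0
[ 575. -258.   21.] [56. 69.] 26
[ 572. -202.   21.] [ 20. 104.] 171
az -25 d [228. -54. 101.] len 235 q6 -1.88 pos [575. -94. 132.] w 77
```

Emit:
step_arm:
  rows:
    - {"ax": 0,"ay": 0,"az": -8,"dx": 0,"dy": 0,"dz": 0,"grip": -0.7}
    - {"ax": 0,"ay": 0,"az": -8,"dx": 0,"dy": 0,"dz": 0,"grip": -0.7}
    - {"ax": 0,"ay": 0,"az": -8,"dx": 0,"dy": 0,"dz": 0,"grip": -0.7}
    - {"ax": 0,"ay": 0,"az": -1,"dx": 38,"dy": -9,"dz": 0,"grip": -0.7}
    - {"ax": 0,"ay": 0,"az": 0,"dx": 38,"dy": -9,"dz": 0,"grip": -0.7}
    - {"ax": 0,"ay": 0,"az": 0,"dx": 38,"dy": -9,"dz": 0,"grip": -0.7}
    - {"ax": 0,"ay": 0,"az": 0,"dx": 38,"dy": -9,"dz": 0,"grip": -0.7}
    - {"ax": 0,"ay": 0,"az": 0,"dx": 38,"dy": -9,"dz": 15,"grip": -0.7}
    - {"ax": 0,"ay": 0,"az": 0,"dx": 38,"dy": -9,"dz": 15,"grip": -0.7}
    - {"ax": 0,"ay": 0,"az": 0,"dx": 0,"dy": 0,"dz": 30,"grip": -0.7}
    - {"ax": 0,"ay": 0,"az": 0,"dx": 0,"dy": 0,"dz": 0,"grip": -0.7}

```text
time: 18.3
eef_pos: [407.5, -261.7, 65.9]
eef_rot: [3.136, -0.003, -2.564]
ft_force: [0.2, 0.3, 0.1]
grip_width: 78.4
grip_force: 0.0
```

Run:
```python
from h import *
plan(413,-263,-6,123)
b=capture('scene'); crop(b,240,110,380,250,4,'pics/s9.png')
```

```text
az 0 d [-4. -5. 72.] len 6 q6 -2.72 pos [ 408. -262.   66.] w 78
```

View pics/s9.png

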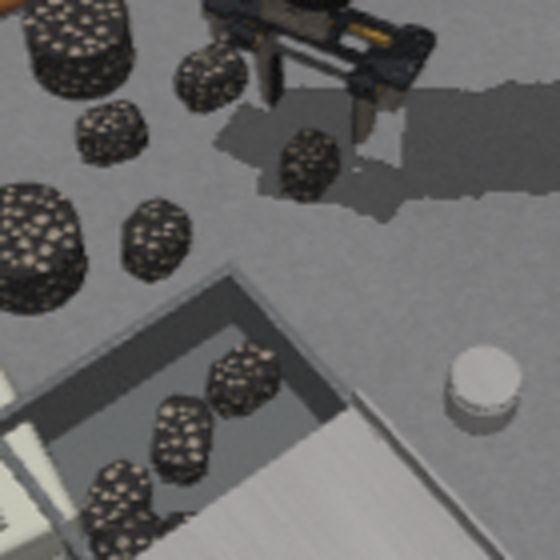

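Lump E is in the bin at crop (245,378), and lump D at (310,163) lies under the fingers. Descend and grasp.

Emit:
step_arm:
  rows:
    - {"ax": 0,"ay": 0,"az": 0,"dx": -4,"dy": -5,"dz": 20,"grip": -0.7}
    - {"ax": 0,"ay": 0,"az": 0,"dx": 0,"dy": 0,"dz": 25,"grip": -0.7}
    - {"ax": 0,"ay": 0,"az": 0,"dx": 0,"dy": 0,"dz": 20,"grip": -0.7}
    - {"ax": 0,"ay": 0,"az": 0,"dx": 0,"dy": 0,"dz": 7,"grip": -0.7}
    - {"ax": 0,"ay": 0,"az": 0,"dx": 0,"dy": 0,"dz": 0,"grip": 1}
    - {"ax": 0,"ay": 0,"az": 0,"dx": 0,"dy": 0,"dz": 0,"grip": 1}
    - {"ax": 0,"ay": 0,"az": 0,"dx": 0,"dy": 0,"dz": 0,"grip": 1}
    - {"ax": 0,"ay": 0,"az": 0,"dx": 0,"dy": 0,"dz": 0,"grip": 1}
    - {"ax": 0,"ay": 0,"az": 0,"dx": 0,"dy": 0,"dz": 0,"grip": 1}
    - {"ax": 0,"ay": 0,"az": 0,"dx": 0,"dy": 0,"dz": 0,"grip": 1}
    - {"ax": 0,"ay": 0,"az": 0,"dx": 0,"dy": 0,"dz": -10,"grip": 1}
    - {"ax": 0,"ay": 0,"az": 0,"dx": 0,"dy": 0,"dz": -30,"grip": 1}
    - {"ax": 0,"ay": 0,"az": 0,"dx": 0,"dy": 0,"dz": -35,"grip": 1}
    - {"ax": 0,"ay": 0,"az": 0,"dx": 0,"dy": 0,"dz": -30,"grip": 1}
    - {"ax": 0,"ay": 0,"az": 0,"dx": 0,"dy": 0,"dz": -25,"grip": 1}
    - {"ax": 0,"ay": 0,"az": 0,"dx": 0,"dy": 0,"dz": 0,"grip": 1}

```text
time: 19.95
eef_pos: [419.0, -266.0, 130.6]
eef_rot: [-3.136, 0.002, -2.562]
ft_force: [-0.1, -0.0, -2.7]
grip_width: 44.4
grip_force: 34.4
```

Run:
```python
from h import *
plan(*bc(-78,18),62,98)
```

```text
az 25 d [-179.  205.   68.] len 272 q6 -2.72 pos [ 419. -266.  131.] w 44
```

Emit:
step_arm:
  rows:
    - {"ax": 0,"ay": 0,"az": 8,"dx": 0,"dy": 0,"dz": 0,"grip": 1}
    - {"ax": 0,"ay": 0,"az": 8,"dx": 0,"dy": 0,"dz": 0,"grip": 1}
    - {"ax": 0,"ay": 0,"az": 8,"dx": 0,"dy": 0,"dz": 0,"grip": 1}
    - {"ax": 0,"ay": 0,"az": 1,"dx": 0,"dy": 0,"dz": 0,"grip": 1}
    - {"ax": 0,"ay": 0,"az": 0,"dx": -25,"dy": 28,"dz": 0,"grip": 1}
    - {"ax": 0,"ay": 0,"az": 0,"dx": -25,"dy": 28,"dz": 0,"grip": 1}
    - {"ax": 0,"ay": 0,"az": 0,"dx": -25,"dy": 28,"dz": 0,"grip": 1}
    - {"ax": 0,"ay": 0,"az": 0,"dx": -26,"dy": 28,"dz": 0,"grip": 1}
    - {"ax": 0,"ay": 0,"az": 0,"dx": -26,"dy": 28,"dz": 0,"grip": 1}
    - {"ax": 0,"ay": 0,"az": 0,"dx": -26,"dy": 28,"dz": 0,"grip": 1}
    - {"ax": 0,"ay": 0,"az": 0,"dx": -26,"dy": 32,"dz": 0,"grip": 1}
    - {"ax": 0,"ay": 0,"az": 0,"dx": 0,"dy": 0,"dz": 25,"grip": 1}
    - {"ax": 0,"ay": 0,"az": 0,"dx": 0,"dy": 0,"dz": 25,"grip": 1}
    - {"ax": 0,"ay": 0,"az": 0,"dx": 0,"dy": 0,"dz": 15,"grip": 1}
    - {"ax": 0,"ay": 0,"az": 0,"dx": 0,"dy": 0,"dz": 0,"grip": -0.3}
    - {"ax": 0,"ay": 0,"az": 0,"dx": 0,"dy": 0,"dz": 0,"grip": -0.3}
    - {"ax": 0,"ay": 0,"az": 0,"dx": 0,"dy": 0,"dz": 0,"grip": -0.3}
    - {"ax": 0,"ay": 0,"az": 0,"dx": 0,"dy": 0,"dz": -30,"grip": -0.3}
    - {"ax": 0,"ay": 0,"az": 0,"dx": 0,"dy": 0,"dz": -40,"grip": -0.7}
    - {"ax": 0,"ay": 0,"az": 0,"dx": 0,"dy": 0,"dz": 0,"grip": -0.7}

```text
time: 21.95
eef_pos: [569.1, -41.6, 137.6]
eef_rot: [-3.14, 0.008, -2.997]
ft_force: [1.2, 0.0, 0.9]
grip_width: 73.8
grip_force: 0.0
```

Run:
```python
from h import *
look(0); plan(574,-258,-6,113)
```

```text
[ 446. -399.   21.] [55. 70.] 6
[ 539. -453.   21.] [35. 92.] 179
[ 558. -383.   21.] [50. 68.] 171
[ 574. -258.   21.] [56. 69.] 24
[ 490. -138.   21.] [ 50. 266.] 176
az -15 d [  80. -202.  141.] len 217 q6 -1.79 pos [568. -41. 135.] w 77
```

Emit:
step_arm:
  rows:
    - {"ax": 0,"ay": 0,"az": -8,"dx": 0,"dy": 0,"dz": 0,"grip": -0.8}
    - {"ax": 0,"ay": 0,"az": -7,"dx": 0,"dy": 0,"dz": 0,"grip": -0.8}
    - {"ax": 0,"ay": 0,"az": 0,"dx": 13,"dy": -34,"dz": 0,"grip": -0.8}
    - {"ax": 0,"ay": 0,"az": 0,"dx": 13,"dy": -34,"dz": 0,"grip": -0.8}
    - {"ax": 0,"ay": 0,"az": 0,"dx": 13,"dy": -34,"dz": 0,"grip": -0.8}
    - {"ax": 0,"ay": 0,"az": 0,"dx": 14,"dy": -34,"dz": 0,"grip": -0.8}
    - {"ax": 0,"ay": 0,"az": 0,"dx": 14,"dy": -33,"dz": 0,"grip": -0.8}
    - {"ax": 0,"ay": 0,"az": 0,"dx": 13,"dy": -33,"dz": 0,"grip": -0.8}
    - {"ax": 0,"ay": 0,"az": 0,"dx": 0,"dy": 0,"dz": 30,"grip": -0.8}
    - {"ax": 0,"ay": 0,"az": 0,"dx": 0,"dy": 0,"dz": 30,"grip": -0.8}
    - {"ax": 0,"ay": 0,"az": 0,"dx": 0,"dy": 0,"dz": 10,"grip": -0.8}
    - {"ax": 0,"ay": 0,"az": 0,"dx": 0,"dy": 0,"dz": 0,"grip": -0.8}

```text
time: 23.2
eef_pos: [570.2, -257.6, 60.1]
eef_rot: [3.139, -0.003, -2.736]
ft_force: [0.5, 0.5, 0.0]
grip_width: 82.8
grip_force: 0.0
```

Run:
```python
from h import *
plan(574,-258,-6,113)
```

```text
az 0 d [-4. -2. 66.] len 4 q6 -2.40 pos [ 570. -258.   60.] w 83
```

Emit:
step_arm:
  rows:
    - {"ax": 0,"ay": 0,"az": 0,"dx": -4,"dy": -2,"dz": 20,"grip": -0.8}
    - {"ax": 0,"ay": 0,"az": 0,"dx": 0,"dy": 0,"dz": 20,"grip": -0.8}
    - {"ax": 0,"ay": 0,"az": 0,"dx": 0,"dy": 0,"dz": 20,"grip": -0.8}
    - {"ax": 0,"ay": 0,"az": 0,"dx": 0,"dy": 0,"dz": 6,"grip": -0.8}
    - {"ax": 0,"ay": 0,"az": 0,"dx": 0,"dy": 0,"dz": 0,"grip": 1}
    - {"ax": 0,"ay": 0,"az": 0,"dx": 0,"dy": 0,"dz": 0,"grip": 1}
    - {"ax": 0,"ay": 0,"az": 0,"dx": 0,"dy": 0,"dz": 0,"grip": 1}
    - {"ax": 0,"ay": 0,"az": 0,"dx": 0,"dy": 0,"dz": 0,"grip": 1}
    - {"ax": 0,"ay": 0,"az": 0,"dx": 0,"dy": 0,"dz": 0,"grip": 1}
    - {"ax": 0,"ay": 0,"az": 0,"dx": 0,"dy": 0,"dz": 0,"grip": 1}
    - {"ax": 0,"ay": 0,"az": 0,"dx": 0,"dy": 0,"dz": -10,"grip": 1}
    - {"ax": 0,"ay": 0,"az": 0,"dx": 0,"dy": 0,"dz": -30,"grip": 1}
    - {"ax": 0,"ay": 0,"az": 0,"dx": 0,"dy": 0,"dz": -35,"grip": 1}
    - {"ax": 0,"ay": 0,"az": 0,"dx": 0,"dy": 0,"dz": -30,"grip": 1}
    - {"ax": 0,"ay": 0,"az": 0,"dx": 0,"dy": 0,"dz": -25,"grip": 1}
    - {"ax": 0,"ay": 0,"az": 0,"dx": 0,"dy": 0,"dz": 0,"grip": 1}

```text
time: 24.8
eef_pos: [578.4, -259.6, 130.0]
eef_rot: [-3.137, 0.004, -2.736]
ft_force: [0.7, -0.0, -2.4]
grip_width: 48.7
grip_force: 34.3
```

Run:
```python
from h import *
plan(*bc(-10,-40),62,98);plan(*bc(50,-40),62,98)
```

```text
az 15 d [-89. 163.  68.] len 186 q6 -2.40 pos [ 578. -260.  130.] w 49
az 15 d [-149.  163.   68.] len 221 q6 -2.40 pos [ 578. -260.  130.] w 49
```

Emit:
step_arm:
  rows:
    - {"ax": 0,"ay": 0,"az": 8,"dx": 0,"dy": 0,"dz": -5,"grip": 1}
    - {"ax": 0,"ay": 0,"az": 7,"dx": 0,"dy": 0,"dz": 0,"grip": 1}
    - {"ax": 0,"ay": 0,"az": 0,"dx": -19,"dy": 32,"dz": 0,"grip": 1}
    - {"ax": 0,"ay": 0,"az": 0,"dx": -20,"dy": 32,"dz": 0,"grip": 1}
    - {"ax": 0,"ay": 0,"az": 0,"dx": -20,"dy": 33,"dz": 0,"grip": 1}
    - {"ax": 0,"ay": 0,"az": 0,"dx": -20,"dy": 33,"dz": 0,"grip": 1}
    - {"ax": 0,"ay": 0,"az": 0,"dx": -20,"dy": 33,"dz": 0,"grip": 1}
    - {"ax": 0,"ay": 0,"az": 0,"dx": 0,"dy": 0,"dz": 25,"grip": 1}
    - {"ax": 0,"ay": 0,"az": 0,"dx": 0,"dy": 0,"dz": 25,"grip": 1}
    - {"ax": 0,"ay": 0,"az": 0,"dx": 0,"dy": 0,"dz": 18,"grip": 1}
    - {"ax": 0,"ay": 0,"az": 0,"dx": 0,"dy": 0,"dz": 0,"grip": -0.4}
    - {"ax": 0,"ay": 0,"az": 0,"dx": 0,"dy": 0,"dz": 0,"grip": -0.4}
    - {"ax": 0,"ay": 0,"az": 0,"dx": 0,"dy": 0,"dz": 0,"grip": -0.4}
    - {"ax": 0,"ay": 0,"az": 0,"dx": 0,"dy": 0,"dz": -30,"grip": -0.4}
    - {"ax": 0,"ay": 0,"az": 0,"dx": 0,"dy": 0,"dz": -40,"grip": -0.7}
    - {"ax": 0,"ay": 0,"az": 0,"dx": 0,"dy": 0,"dz": -20,"grip": -0.7}
    - {"ax": 0,"ay": 0,"az": 0,"dx": 0,"dy": 0,"dz": 0,"grip": -0.7}

```text
time: 26.5
eef_pos: [653.9, -83.6, 158.2]
eef_rot: [-3.139, 0.008, -2.998]
ft_force: [0.0, 0.3, 0.4]
grip_width: 78.0
grip_force: 0.0
```

Run:
```python
from h import *
look(0); plan(557,-383,-6,87)
```

```text
[ 446. -399.   21.] [56. 70.] 6
[ 544. -110.   21.] [21. 58.] 61
[ 539. -453.   21.] [35. 92.] 179
[ 558. -383.   21.] [50. 69.] 172
[ 492. -161.   21.] [ 43. 267.] 175
[ 608. -112.   21.] [29. 54.] 90
az 11 d [  81. -304.  162.] len 314 q6 -1.84 pos [653. -83. 156.] w 78
```

Emit:
step_arm:
  rows:
    - {"ax": 0,"ay": 0,"az": 8.5,"dx": 0,"dy": 0,"dz": 0,"grip": -1}
    - {"ax": 0,"ay": 0,"az": 8.5,"dx": 0,"dy": 0,"dz": 0,"grip": -1}
    - {"ax": 0,"ay": 0,"az": 8.5,"dx": 0,"dy": 0,"dz": 0,"grip": -1}
    - {"ax": 0,"ay": 0,"az": 8.5,"dx": 0,"dy": 0,"dz": 0,"grip": -1}
    - {"ax": 0,"ay": 0,"az": 8.5,"dx": 0,"dy": 0,"dz": 0,"grip": -1}
    - {"ax": 0,"ay": 0,"az": 8.5,"dx": 0,"dy": 0,"dz": 0,"grip": -1}
    - {"ax": 0,"ay": 0,"az": 8.5,"dx": 0,"dy": 0,"dz": 0,"grip": -1}
    - {"ax": 0,"ay": 0,"az": 8.5,"dx": 0,"dy": 0,"dz": 0,"grip": -1}
    - {"ax": 0,"ay": 0,"az": 8.5,"dx": 0,"dy": 0,"dz": 0,"grip": -1}
    - {"ax": 0,"ay": 0,"az": 8.5,"dx": 0,"dy": 0,"dz": 0,"grip": -1}
    - {"ax": 0,"ay": 0,"az": 8.5,"dx": 0,"dy": 0,"dz": 0,"grip": -1}
    - {"ax": 0,"ay": 0,"az": 8.5,"dx": 0,"dy": 0,"dz": 0,"grip": -1}
    - {"ax": 0,"ay": 0,"az": 0,"dx": -38,"dy": -9,"dz": 0,"grip": -1}
    - {"ax": 0,"ay": 0,"az": 0,"dx": -38,"dy": -9,"dz": 0,"grip": -1}
    - {"ax": 0,"ay": 0,"az": 0,"dx": -38,"dy": -9,"dz": 0,"grip": -1}
    - {"ax": 0,"ay": 0,"az": 0,"dx": -38,"dy": -9,"dz": 0,"grip": -1}
    - {"ax": 0,"ay": 0,"az": 0,"dx": -38,"dy": -9,"dz": 0,"grip": -1}
    - {"ax": 0,"ay": 0,"az": 0,"dx": -38,"dy": -9,"dz": 0,"grip": -1}
    - {"ax": 0,"ay": 0,"az": 0,"dx": -38,"dy": -10,"dz": 0,"grip": -1}
    - {"ax": 0,"ay": 0,"az": 0,"dx": -38,"dy": -10,"dz": 0,"grip": -1}

```text
time: 28.55
eef_pos: [555.8, -382.7, 151.8]
eef_rot: [-3.14, -0.001, 1.505]
ft_force: [0.4, -0.7, -0.2]
grip_width: 92.1
grip_force: 0.0
```

Run:
```python
from h import *
plan(557.5,-383,-6,176)
im=capture('top'); crop(im,370,150,470,250,5,'pics/t10.png')
```

```text
az 0 d [ -0.   2. 158.] len 2 q6 -0.54 pos [ 556. -383.  152.] w 92
```

Emit:
step_arm:
  rows:
    - {"ax": 0,"ay": 0,"az": 0,"dx": 0,"dy": 2,"dz": 35,"grip": -1}
    - {"ax": 0,"ay": 0,"az": 0,"dx": 0,"dy": 0,"dz": 35,"grip": -1}
    - {"ax": 0,"ay": 0,"az": 0,"dx": 0,"dy": 0,"dz": 35,"grip": -1}
    - {"ax": 0,"ay": 0,"az": 0,"dx": 0,"dy": 0,"dz": 15,"grip": -1}
    - {"ax": 0,"ay": 0,"az": 0,"dx": 0,"dy": 0,"dz": 8,"grip": -1}
    - {"ax": 0,"ay": 0,"az": 0,"dx": 0,"dy": 0,"dz": 8,"grip": -1}
    - {"ax": 0,"ay": 0,"az": 0,"dx": 0,"dy": 0,"dz": 0,"grip": -1}

```text
time: 29.3
eef_pos: [559.3, -381.7, 17.1]
eef_rot: [3.141, 0.0, 1.505]
ft_force: [0.4, -0.7, 0.5]
grip_width: 91.6
grip_force: 0.0
```

Emit:
step_arm:
  rows:
    - {"ax": 0,"ay": 0,"az": 0,"dx": 0,"dy": 0,"dz": 8,"grip": -1}
    - {"ax": 0,"ay": 0,"az": 0,"dx": 0,"dy": 0,"dz": 8,"grip": -1}
    - {"ax": 0,"ay": 0,"az": 0,"dx": 0,"dy": 0,"dz": 4,"grip": -1}
    - {"ax": 0,"ay": 0,"az": 0,"dx": 0,"dy": 0,"dz": 0,"grip": 1}
    - {"ax": 0,"ay": 0,"az": 0,"dx": 0,"dy": 0,"dz": 0,"grip": 1}
    - {"ax": 0,"ay": 0,"az": 0,"dx": 0,"dy": 0,"dz": 0,"grip": 1}
    - {"ax": 0,"ay": 0,"az": 0,"dx": 0,"dy": 0,"dz": 0,"grip": 1}
    - {"ax": 0,"ay": 0,"az": 0,"dx": 0,"dy": 0,"dz": 0,"grip": 1}

```text
time: 30.1
eef_pos: [559.1, -381.8, -2.7]
eef_rot: [3.141, 0.0, 1.505]
ft_force: [1.1, -0.5, 1.2]
grip_width: 63.4
grip_force: 34.5
```

Emit:
step_arm:
  rows:
    - {"ax": 0,"ay": 0,"az": 0,"dx": 0,"dy": 0,"dz": -10,"grip": 1}
    - {"ax": 0,"ay": 0,"az": 0,"dx": 0,"dy": 0,"dz": -30,"grip": 1}
    - {"ax": 0,"ay": 0,"az": 0,"dx": 0,"dy": 0,"dz": -35,"grip": 1}
    - {"ax": 0,"ay": 0,"az": 0,"dx": 0,"dy": 0,"dz": -35,"grip": 1}
    - {"ax": 0,"ay": 0,"az": 0,"dx": 0,"dy": 0,"dz": -30,"grip": 1}
    - {"ax": 0,"ay": 0,"az": -6,"dx": 0,"dy": 0,"dz": 0,"grip": 1}
    - {"ax": 0,"ay": 0,"az": -6,"dx": 0,"dy": 0,"dz": 0,"grip": 1}
    - {"ax": 0,"ay": 0,"az": 0,"dx": 0,"dy": 0,"dz": 0,"grip": 1}

```text
time: 30.9
eef_pos: [559.0, -381.6, 137.8]
eef_rot: [3.141, 0.0, 1.716]
ft_force: [0.0, -0.1, -3.9]
grip_width: 63.2
grip_force: 34.3
```

Run:
```python
from h import *
plan(*bc(50,-40),62,8)
```

```text
az 0 d [281. 185.  76.] len 337 q6 -0.75 pos [ 559. -382.  138.] w 63
```

Emit:
step_arm:
  rows:
    - {"ax": 0,"ay": 0,"az": 0,"dx": 28,"dy": 18,"dz": 0,"grip": 1}
    - {"ax": 0,"ay": 0,"az": 0,"dx": 28,"dy": 18,"dz": 0,"grip": 1}
    - {"ax": 0,"ay": 0,"az": 0,"dx": 28,"dy": 18,"dz": 0,"grip": 1}
    - {"ax": 0,"ay": 0,"az": 0,"dx": 28,"dy": 18,"dz": 0,"grip": 1}
    - {"ax": 0,"ay": 0,"az": 0,"dx": 28,"dy": 18,"dz": 0,"grip": 1}
    - {"ax": 0,"ay": 0,"az": 0,"dx": 28,"dy": 19,"dz": 0,"grip": 1}
    - {"ax": 0,"ay": 0,"az": 0,"dx": 28,"dy": 19,"dz": 0,"grip": 1}
    - {"ax": 0,"ay": 0,"az": 0,"dx": 28,"dy": 19,"dz": 0,"grip": 1}
    - {"ax": 0,"ay": 0,"az": 0,"dx": 28,"dy": 19,"dz": 0,"grip": 1}
    - {"ax": 0,"ay": 0,"az": 0,"dx": 29,"dy": 19,"dz": 0,"grip": 1}
    - {"ax": 0,"ay": 0,"az": 0,"dx": 0,"dy": 0,"dz": 25,"grip": 1}
    - {"ax": 0,"ay": 0,"az": 0,"dx": 0,"dy": 0,"dz": 25,"grip": 1}
    - {"ax": 0,"ay": 0,"az": 0,"dx": 0,"dy": 0,"dz": 22,"grip": 1}
    - {"ax": 0,"ay": 0,"az": 0,"dx": 0,"dy": 0,"dz": 0,"grip": -0.6}
    - {"ax": 0,"ay": 0,"az": 0,"dx": 0,"dy": 0,"dz": 0,"grip": -0.6}
    - {"ax": 0,"ay": 0,"az": 0,"dx": 0,"dy": 0,"dz": 0,"grip": -0.6}
    - {"ax": 0,"ay": 0,"az": 0,"dx": 0,"dy": 0,"dz": -30,"grip": -0.6}
    - {"ax": 0,"ay": 0,"az": 0,"dx": 0,"dy": 0,"dz": -40,"grip": -0.8}
    - {"ax": 0,"ay": 0,"az": 0,"dx": 0,"dy": 0,"dz": -10,"grip": -0.8}
    - {"ax": 0,"ay": 0,"az": 0,"dx": 0,"dy": 0,"dz": 0,"grip": -0.8}

```text
time: 32.9
eef_pos: [703.3, -77.6, 147.9]
eef_rot: [3.138, 0.001, 1.713]
ft_force: [-0.2, -0.5, 0.1]
grip_width: 82.9
grip_force: 0.0
```

Run:
```python
from h import *
look(0); plan(446,-399,-6,98)
```

```text
[ 477. -382.   21.] [57. 72.] 6
[ 539. -453.   21.] [35. 93.] 179
[ 491. -150.   21.] [ 44. 265.] 177
az -90 d [ 298. -283.  151.] len 411 q6 -0.25 pos [702. -77. 146.] w 82
```

Lump C was knocked to (477,-382). I'll grasp it across its ends, which needs no turn.

Run:
```python
from h import *
look(0); plan(477,-382,-4,8)
```

```text
[ 477. -382.   21.] [57. 71.] 5
[ 539. -453.   21.] [35. 94.] 179
[ 491. -150.   21.] [ 44. 266.] 177
az 0 d [-271. -264.  149.] len 378 q6 -0.25 pos [701. -77. 144.] w 83
```

Emit:
step_arm:
  rows:
    - {"ax": 0,"ay": 0,"az": 0,"dx": -27,"dy": -26,"dz": 0,"grip": -1}
    - {"ax": 0,"ay": 0,"az": 0,"dx": -27,"dy": -26,"dz": 0,"grip": -1}
    - {"ax": 0,"ay": 0,"az": 0,"dx": -27,"dy": -26,"dz": 0,"grip": -1}
    - {"ax": 0,"ay": 0,"az": 0,"dx": -27,"dy": -26,"dz": 0,"grip": -1}
    - {"ax": 0,"ay": 0,"az": 0,"dx": -27,"dy": -26,"dz": 0,"grip": -1}
    - {"ax": 0,"ay": 0,"az": 0,"dx": -27,"dy": -26,"dz": 0,"grip": -1}
    - {"ax": 0,"ay": 0,"az": 0,"dx": -27,"dy": -27,"dz": 0,"grip": -1}
    - {"ax": 0,"ay": 0,"az": 0,"dx": -27,"dy": -27,"dz": 0,"grip": -1}
    - {"ax": 0,"ay": 0,"az": 0,"dx": -27,"dy": -27,"dz": 0,"grip": -1}
    - {"ax": 0,"ay": 0,"az": 0,"dx": -28,"dy": -27,"dz": 0,"grip": -1}
    - {"ax": 0,"ay": 0,"az": 0,"dx": 0,"dy": 0,"dz": 35,"grip": -1}
    - {"ax": 0,"ay": 0,"az": 0,"dx": 0,"dy": 0,"dz": 35,"grip": -1}
    - {"ax": 0,"ay": 0,"az": 0,"dx": 0,"dy": 0,"dz": 10,"grip": -1}
    - {"ax": 0,"ay": 0,"az": 0,"dx": 0,"dy": 0,"dz": 0,"grip": -1}

```text
time: 34.4
eef_pos: [477.7, -381.7, 62.6]
eef_rot: [-3.138, -0.004, 1.714]
ft_force: [0.2, 0.7, 0.4]
grip_width: 91.5
grip_force: 0.0
```

Run:
```python
from h import *
plan(477,-382,-4,6)
im=capture('scene'); crop(im,240,90,380,230,4,'pics/s11.png')
```

```text
az 2 d [-0. -1. 67.] len 1 q6 -0.82 pos [ 478. -382.   63.] w 92
```

View pics/s11.png

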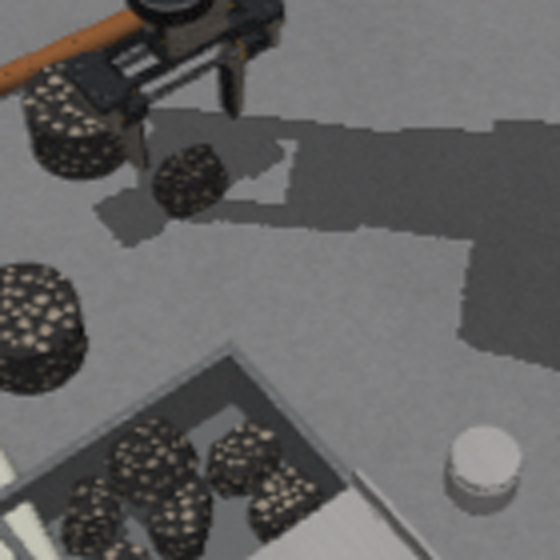

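Lump C at crop (190,180) lies between the fingers, and the others are in the bin.

Emit:
step_arm:
  rows:
    - {"ax": 0,"ay": 0,"az": 0,"dx": 0,"dy": 0,"dz": 20,"grip": -1}
    - {"ax": 0,"ay": 0,"az": 0,"dx": 0,"dy": 0,"dz": 20,"grip": -1}
    - {"ax": 0,"ay": 0,"az": 0,"dx": 0,"dy": 0,"dz": 15,"grip": -1}
    - {"ax": 0,"ay": 0,"az": 0,"dx": 0,"dy": 0,"dz": 10,"grip": -1}
    - {"ax": 0,"ay": 0,"az": 0,"dx": 0,"dy": 0,"dz": 2,"grip": 1}
    - {"ax": 0,"ay": 0,"az": 0,"dx": 0,"dy": 0,"dz": 0,"grip": 1}
    - {"ax": 0,"ay": 0,"az": 0,"dx": 0,"dy": 0,"dz": 0,"grip": 1}
    - {"ax": 0,"ay": 0,"az": 0,"dx": 0,"dy": 0,"dz": 0,"grip": 1}
    - {"ax": 0,"ay": 0,"az": 0,"dx": 0,"dy": 0,"dz": 0,"grip": 1}
    - {"ax": 0,"ay": 0,"az": 0,"dx": 0,"dy": 0,"dz": 0,"grip": 1}
    - {"ax": 0,"ay": 0,"az": 0,"dx": 0,"dy": 0,"dz": -10,"grip": 1}
    - {"ax": 0,"ay": 0,"az": 0,"dx": 0,"dy": 0,"dz": -30,"grip": 1}
    - {"ax": 0,"ay": 0,"az": 0,"dx": 0,"dy": 0,"dz": -35,"grip": 1}
    - {"ax": 0,"ay": 0,"az": 0,"dx": 0,"dy": 0,"dz": -35,"grip": 1}
    - {"ax": 0,"ay": 0,"az": 0,"dx": 0,"dy": 0,"dz": -30,"grip": 1}
    - {"ax": 0,"ay": 0,"az": 0,"dx": 0,"dy": 0,"dz": 0,"grip": 1}

```text
time: 36.05
eef_pos: [481.7, -384.8, 142.9]
eef_rot: [3.136, 0.005, 1.714]
ft_force: [0.6, 0.6, -2.6]
grip_width: 65.0
grip_force: 34.4
```

Run:
```python
from h import *
plan(*bc(-30,-10),80,8)
im=capture('top'); cv2.imwrite('pics/t12.png',cv2.resize(im[130:205,270:370],None,fx=7,fy=7,interpolation=cv2.INTER_CUBIC))
for k in((-115,-95),(115,-95),(0,0),(-40,0),(0,-50)): print(k,[round((a-b)*7) for a,b in zip(px('top',[*bc(*k),30]),(270,130))])
```

```text
az 0 d [304. 182.  62.] len 354 q6 -0.82 pos [ 482. -385.  143.] w 65
(-115, -95) [504, 474]
(115, -95) [448, 85]
(0, 0) [314, 300]
(-40, 0) [323, 368]
(0, -50) [399, 289]
```

View pics/t12.png

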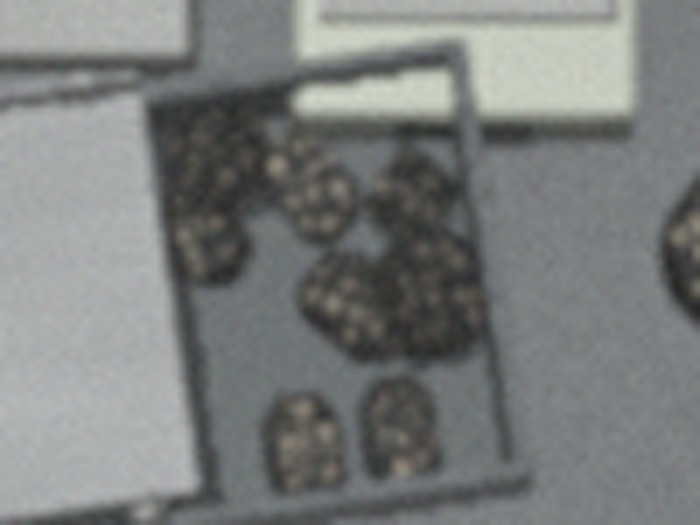

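Eight pieces are in the bin and there is free floor near px (250,340), so the last lump goes at bin (-20,33).

Run:
```python
from h import *
plan(*bc(-20,33),62,8)
```

```text
az 0 d [345. 193.  78.] len 396 q6 -0.82 pos [ 481. -384.  140.] w 65
```

Emit:
step_arm:
  rows:
    - {"ax": 0,"ay": 0,"az": 0,"dx": 31,"dy": 17,"dz": 0,"grip": 1}
    - {"ax": 0,"ay": 0,"az": 0,"dx": 31,"dy": 17,"dz": 0,"grip": 1}
    - {"ax": 0,"ay": 0,"az": 0,"dx": 31,"dy": 17,"dz": 0,"grip": 1}
    - {"ax": 0,"ay": 0,"az": 0,"dx": 31,"dy": 17,"dz": 0,"grip": 1}
    - {"ax": 0,"ay": 0,"az": 0,"dx": 31,"dy": 17,"dz": 0,"grip": 1}
    - {"ax": 0,"ay": 0,"az": 0,"dx": 31,"dy": 18,"dz": 0,"grip": 1}
    - {"ax": 0,"ay": 0,"az": 0,"dx": 31,"dy": 18,"dz": 0,"grip": 1}
    - {"ax": 0,"ay": 0,"az": 0,"dx": 32,"dy": 18,"dz": 0,"grip": 1}
    - {"ax": 0,"ay": 0,"az": 0,"dx": 32,"dy": 18,"dz": 0,"grip": 1}
    - {"ax": 0,"ay": 0,"az": 0,"dx": 32,"dy": 18,"dz": 0,"grip": 1}
    - {"ax": 0,"ay": 0,"az": 0,"dx": 32,"dy": 18,"dz": 0,"grip": 1}
    - {"ax": 0,"ay": 0,"az": 0,"dx": 0,"dy": 0,"dz": 25,"grip": 1}
    - {"ax": 0,"ay": 0,"az": 0,"dx": 0,"dy": 0,"dz": 25,"grip": 1}
    - {"ax": 0,"ay": 0,"az": 0,"dx": 0,"dy": 0,"dz": 22,"grip": 1}
    - {"ax": 0,"ay": 0,"az": 0,"dx": 0,"dy": 0,"dz": 0,"grip": -0.6}
    - {"ax": 0,"ay": 0,"az": 0,"dx": 0,"dy": 0,"dz": 0,"grip": -0.6}
    - {"ax": 0,"ay": 0,"az": 0,"dx": 0,"dy": 0,"dz": 0,"grip": -0.6}
    - {"ax": 0,"ay": 0,"az": 0,"dx": 0,"dy": 0,"dz": -30,"grip": -0.6}
    - {"ax": 0,"ay": 0,"az": 0,"dx": 0,"dy": 0,"dz": -45,"grip": -0.6}
    - {"ax": 0,"ay": 0,"az": 0,"dx": 0,"dy": 0,"dz": -45,"grip": -0.6}

```text
time: 38.1
eef_pos: [621.1, -14.2, 188.5]
eef_rot: [3.141, 0.0, 1.714]
ft_force: [0.7, 0.3, 0.2]
grip_width: 73.3
grip_force: 0.0
```

Emit:
step_arm:
  rows:
    - {"ax": 0,"ay": 0,"az": 0,"dx": -35,"dy": -25,"dz": 0,"grip": -0.6}
    - {"ax": 0,"ay": 0,"az": 0,"dx": -35,"dy": -25,"dz": 0,"grip": -0.6}
    - {"ax": 0,"ay": 0,"az": 0,"dx": -35,"dy": -25,"dz": 0,"grip": -0.6}
    - {"ax": 0,"ay": 0,"az": 0,"dx": -35,"dy": -25,"dz": 0,"grip": -0.6}
    - {"ax": 0,"ay": 0,"az": 0,"dx": -35,"dy": -25,"dz": 0,"grip": -0.6}
    - {"ax": 0,"ay": 0,"az": 0,"dx": -35,"dy": -20,"dz": 0,"grip": -0.6}
    - {"ax": 0,"ay": 0,"az": 0,"dx": -35,"dy": -10,"dz": 0,"grip": -0.6}
    - {"ax": 0,"ay": 0,"az": 0,"dx": -35,"dy": -10,"dz": 0,"grip": -0.6}
    - {"ax": 0,"ay": 0,"az": 0,"dx": 0,"dy": 0,"dz": 0,"grip": -0.6}
    - {"ax": 0,"ay": 0,"az": 0,"dx": 0,"dy": 0,"dz": 0,"grip": -0.6}

```text
time: 39.1
eef_pos: [497.9, -315.5, 187.2]
eef_rot: [3.14, 0.001, 1.712]
ft_force: [-1.2, 0.3, -0.1]
grip_width: 73.5
grip_force: 0.0
```

Run:
```python
from h import *
im=capture('top'); cv2.imwrite('pics/t13.png',cv2.resize(im[130:250,200:460],None,fx=3,fy=3,interpolation=cv2.INTER_CUBIC))
```

```text
(no output)
```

View pics/t13.png

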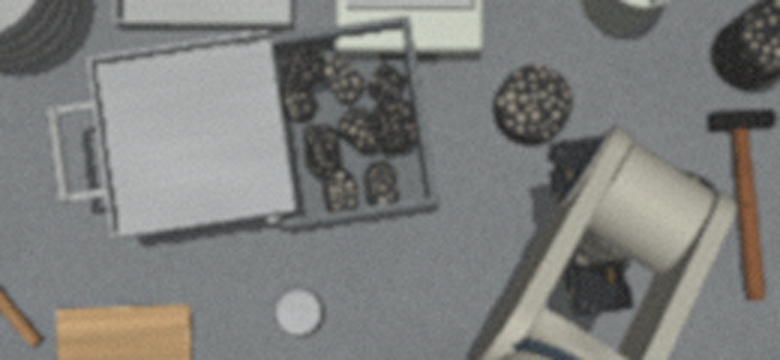

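All nine pieces are in the bin and the tray is level and empty. The bystanders I can see are in place: both cores, the tin and the mallet. All four fragments slid off, which needs well over 0.42 rad, so the tip step was met.

```bash
python3 -c "
from rig import arm
print(arm.finish_job())"
```

```text
the job is handed in; nothing more can be done
None
```

I've handed the job in: all five lumps and all four tray fragments are in the bin, the tray is level again, there was no prism to save, and the cores, tin and mallet look unmoved; the scraper is only partly in the last picture. The grip slipped off the handle during tipping, so I inferred the 0.35 rad tilt from the lift and from the fragments sliding off, and the hand-in returned no verdict.

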